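Load the coating gauge by part type and close its hood

TASK

Load the coating-thickness gauge for its next run: lay the square arbor across the cradle with both round ends fully down in the two slots, and sort the plated parts on the bench into the chamber, every flat link plate into the round dish and every hex spacer into the square tray. Once everything is loaded, and not before, close the hood fully. Don't knock over the bottle, the jar or the mug.

Things in the scene. Friction and masses are not known exactly. Their poses are not given: they have to be found in the camera images.
- link1_c (a point): Link plate 1, a flat bright-plated steel part, 84 mm long and 12 mm thick, with two round ends of 30 mm diameter (a dark dot on each) joined by a straight waist 16 mm wide; the waist shows for about 29 mm between the ends. The point is its centre, 6 mm above its underside; x runs along its length, z through its thickness. It lies flat on the bench. May be absent.
- link2_c (a point): Link plate 2, a flat bright-plated steel part, 84 mm long and 12 mm thick, with two round ends of 30 mm diameter (a dark dot on each) joined by a straight waist 16 mm wide; the waist shows for about 29 mm between the ends. The point is its centre, 6 mm above its underside; x runs along its length, z through its thickness. It lies flat on the bench. May be absent.
- link3_c (a point): Link plate 3, a flat bright-plated steel part, 84 mm long and 12 mm thick, with two round ends of 30 mm diameter (a dark dot on each) joined by a straight waist 16 mm wide; the waist shows for about 29 mm between the ends. The point is its centre, 6 mm above its underside; x runs along its length, z through its thickness. It lies flat on the bench. May be absent.
- hex1_c (a point): Hex spacer 1, a solid six-sided bright-plated steel bar, 80 mm long, 24 mm across flats, lying on a flat. The point is its centre, 12 mm above the bench; x runs along its length. May be absent.
- hex2_c (a point): Hex spacer 2, a solid six-sided bright-plated steel bar, 80 mm long, 24 mm across flats, lying on a flat. The point is its centre, 12 mm above the bench; x runs along its length. May be absent.
- hex3_c (a point): Hex spacer 3, a solid six-sided bright-plated steel bar, 80 mm long, 24 mm across flats, lying on a flat. The point is its centre, 12 mm above the bench; x runs along its length. May be absent.
- arbor_c (a point): The arbor: a square bright steel bar 22 x 22 mm, 100 mm long, with a round journal of 14 mm diameter and 25 mm length turned on each end (150 mm over all). The point is its centre, 11 mm above its underside; x runs along its length. Its two ends are alike. It lies on the bench behind the small parts.
- cradle (a point): The arbor's cradle: two aluminium uprights 124 mm apart (centres; each 10 mm thick, tops 82 mm above the bench), each with an open-topped slot 18 mm wide, flared to 28 mm at the mouth, 22 mm deep. The point: midway between them at the height of the slot bottoms (60 mm). y runs from slot to slot, x to the hinge, z up. A seated arbor's centre is 7 mm above it, free 7 mm along y.
- gauge: The white benchtop coating gauge: an open measuring chamber, 350 mm wide and 220 mm deep, floor 30 mm and low rim 50 mm above the bench, with a hinged hood, the arbor cradle along its front and two trays behind it. Origin on the bench near the chamber's middle; x points to the hinge (115 mm on). The front rim is 105 mm and the cradle 68 mm nearer the robot than the origin.
- dish_in (a point): The round steel dish, standing fixed in the rear part of the chamber, to the left or right: 138 mm outer diameter, 22 mm high, about 130 mm wide inside. The point is the centre of its inner floor, 34 mm above the bench; x points away from the robot towards the hinge.
- tray_in (a point): The square steel tray, standing fixed in the chamber beside the round dish: 138 x 138 mm outside, 22 mm high, 132 mm inside. The point is the centre of its inner floor, 34 mm above the bench; x points away from the robot towards the hinge.
- hood (a joint): Angle of the gauge's white hood, in rad: 0 fully closed, about 1.57 standing upright (as it starts). The hinge lies along the chamber's far edge; its friction (about 0.75 N m) holds the hood of 0.45 kg wherever it is left. Shut, its top is 105 mm above the bench; upright, it is 350 mm wide and reaches 270 mm high just behind the hinge line: keep the gripper clear of it.
- hood_hinge (a point): Middle of the hood's hinge line, 50 mm above the bench; y runs along the hinge, x points away from the robot (turns with the gauge, not with the hood).
- hood_handle (a point): Middle of the hood's bar handle: a round steel bar 10 mm thick and 100 mm long, parallel to the hinge, standing 30 mm off the hood's front face (about 25 mm clear). With the hood shut it is 248 mm nearer the robot than the hinge line and 30 mm above it; with the hood open it stands on top and can be pinched from above.
- bottle: A bystander: closed bottle, 60 mm diameter, 150 mm tall, standing behind the parts to the right of the gauge. Origin at the centre of its base, z up.
- jar: A bystander: glass jar with a lid, 60 mm diameter, 75 mm tall, standing to the right of the parts. Origin at the centre of its base, z up.
- mug: A bystander: white mug, 80 mm diameter, 90 mm tall, standing in front of the parts, near the robot. Origin at the centre of its base, z up.
There are look-alikes about, which are no part of the job. What is shaped like the part that bears link2_c but yellow is not meant. What is shaped like the part that bears link1_c but orange or red is not meant.

How it is judged (in metres and radians):
On the way, in this order (a step that is already met when the one before it is completed fails the run):
1. arbor seated in both slots, all link plates in the round dish and all hex spacers in the square tray, with the hood still open (x of arbor_c in the frame of cradle between -0.004 and 0.004 m and y of arbor_c in the frame of cradle between -0.012 and 0.012 m and z of arbor_c in the frame of cradle between 0.003 and 0.01 m and angle between the x axis of arbor_c and the y axis of cradle, either way round below 0.05 rad and horizontal distance between each of link1_c, link2_c, link3_c and dish_in below 0.06 m and z of each of link1_c, link2_c, link3_c in the frame of dish_in below 0.045 m and x of hex1_c in the frame of tray_in between -0.06 and 0.06 m and y of hex1_c in the frame of tray_in between -0.06 and 0.06 m and z of each of hex1_c, hex2_c, hex3_c in the frame of tray_in below 0.045 m and x of hex2_c in the frame of tray_in between -0.06 and 0.06 m and y of hex2_c in the frame of tray_in between -0.06 and 0.06 m and x of hex3_c in the frame of tray_in between -0.06 and 0.06 m and y of hex3_c in the frame of tray_in between -0.06 and 0.06 m and value of joint hood above 1 rad), for 0.2 s.
2. hood closed (value of joint hood below 0.06 rad), for 0.2 s.
At the end, for the whole second after the job is handed in: Hood within 0.06 rad of shut; arbor centre within 4 mm across and 12 mm along the cradle, 3 to 10 mm above the slot bottoms, parallel within 0.05 rad; each link within 60 mm of the dish centre, each hex within 60 mm (x and y) of the tray centre, under 45 mm above the floor; all at rest (x of arbor_c in the frame of cradle between -0.004 and 0.004 m and y of arbor_c in the frame of cradle between -0.012 and 0.012 m and z of arbor_c in the frame of cradle between 0.003 and 0.01 m and angle between the x axis of arbor_c and the y axis of cradle, either way round below 0.05 rad and horizontal distance between each of link1_c, link2_c, link3_c and dish_in below 0.06 m and z of each of link1_c, link2_c, link3_c in the frame of dish_in below 0.045 m and x of hex1_c in the frame of tray_in between -0.06 and 0.06 m and y of hex1_c in the frame of tray_in between -0.06 and 0.06 m and z of each of hex1_c, hex2_c, hex3_c in the frame of tray_in below 0.045 m and x of hex2_c in the frame of tray_in between -0.06 and 0.06 m and y of hex2_c in the frame of tray_in between -0.06 and 0.06 m and x of hex3_c in the frame of tray_in between -0.06 and 0.06 m and y of hex3_c in the frame of tray_in between -0.06 and 0.06 m and linear speed of each of link1, link2, link3, hex1, hex2, hex3, arbor below 0.03 m/s and value of joint hood below 0.06 rad); the robot touches nothing.
It fails at once if the bottle, the jar or the mug is knocked over (angle between any of bottle, jar, mug's own z axis and vertical above 0.6 rad).
Of link1, link2, link3, hex1, hex2, hex3 only 4 to 5 are there at a start; the rules pass over those that are not, and their reading is None.
At some moment in a run one of link1, link2, link3, hex1, hex2, hex3 may be knocked a few centimetres aside while the robot is not near it.
Once in a run the grip may slacken for a moment while it holds something.
It also fails if it takes over 210 s, if anything falls off the work surface, if the arm or the gripper's body presses on something with over 40 N, if the wrist force passes 120 N, or if a joint passes its speed limit or range.

ROBOT

A 6-joint arm with a two-finger parallel gripper is mounted at the origin on the work surface. World frame = base frame: x ahead of the robot, y to its left, z up, the work surface at z = 0. Lengths are in mm, angles in rad, forces in N, time in s.
With the tool pointing down it reaches from about 350 to 800 mm from the base axis. Payload 7.3 kg.
Tool frame: the origin (TCP) lies midway between the tips of the shut fingers; the grasp point (between the pads) lies 19 mm behind it; z points along the fingers, y is the direction in which the jaws open and shut (so a half turn about z gives the same grasp; the last joint's range is limited). The gripper opens to 85 mm and grips with 20 to 120 N. Pads are 22 mm wide; open, the fingers measure 114 mm over their backs; the gripper's body (76 mm by 85 mm) begins 54 mm behind the grasp point. The pads swing forward as they close: fully open they stand 13 mm farther back than shut.
Start: joints at [1.07, 0.342, 1.524, -0, 1.275, -0.146], TCP at [182.373, 492.326, 231.322] pointing down, gripper open.
Joint ranges: [-2.53, 2.53], [-0.77, 2.02], [0.04, 2.7], [-1, 4.14], [0.28, 2.66], [-3.11, 3.11]. Speed limits (rad/s): [2.57, 2.57, 3.14, 3.14, 3.14, 3.14].

INTERFACE

Orientations are given as a unit quaternion [x, y, z, w].
In Python, from plant import telemetry, eyes, job gives the robot as it stands. The module is installed in compiled form; this text tells all that it offers.
- The arm moves only by the tool play_rows, never from a script. Its argument "deltas" is a list of rows, each a list of 2 entries, a list of its own where there are three numbers: the shift along the tool's x, y, z in mm, then the turn, a rotation vector about the tool's x, y, z in rad. In form: [[[tx, ty, tz], [ax, ay, az]], ...]. A call has 1 to 20 rows; each row is the pose to reach, as a shift and turn from the pose commanded when the call began, along the tool's axes at that moment; what a row does not reach only later rows make up. A row lasts 1/10 s, in which the tool goes at most 50 mm and 8.59 degrees, less where a joint would pass 70% of its speed; a pose out of reach is approached as far as the arm can. A call with a gripper value outside its range is refused whole. "jaw" is the opening in per cent of the stroke, from 0 (shut) to 100 (fully open), set as the call begins (left out, the last holds). The fingers move at their own pace and stop on an object; "grip_force" is the grip in N (left out, the last holds). Time passes only in rows, so rows that repeat a pose let the fingers close. It gives the time, the measured TCP pose, the force and the opening at its end, in the units of the state.
- telemetry.read_state(): the state, without advancing time (a new reading comes with each control period).
- eyes.grab_frame(name): name is "scene" or "top"; returns a dict with "color" (480x640x3 uint8, blue, green, red), "z_map" (480x640 float32, mm along the optical axis (not along the pixel's ray), 0 where there is no reading), "camera_matrix" (3x3 intrinsics, pixels), "distortion" ([k1, k2, p1, p2, k3] as OpenCV has them; the pictures are not rectified), "pose" (4x4, takes a point from camera to world coordinates). Camera axes: x right, y down, z forward; pixel columns grow to the right and rows downward; lengths in mm; the calibration is good to about 2 mm. A picture is of the moment at which its call begins.
- job.hand_in(): hands the job in, once; it reports no verdict.
The state is a dict: "time": time; "qpos": joint angles; "qd": joint speeds; "joint_efforts": joint torques, N m; "tcp_pos": TCP position; "eef_rot": TCP orientation; "contact_force": force on the tool from outside, world axes, zero at the start; "moment": the same for the moment, N m; "opening": finger opening in mm.
Only numpy, scipy, OpenCV 4.12 (cv2) and the standard library are available. Lean on these libraries where they do the work, as an engineer would, in place of code of your own. Each camera call takes 0.05 s, during which the arm holds its last target.

## Working session

There is one attempt and no reset: what is moved stays moved. The work goes in short steps, Python scripts to look and compute and a tool call to move; the robot and the scene stay as the last step left them, time stands still between calls to the robot, and variables do not carry over. Pictures are saved under pics/ and viewed, and the job is handed in when it is done.

Besides the shell and the picture viewer there is one more tool, called after "Call:" as a command line: name --argument value ..., lists and objects as JSON in quotes. play_rows: Moves the arm, as the interface text tells. Its arguments: {"type":"object","properties":{"deltas":{"type":"array"},"jaw":{"type":"number"},"grip_force":{"type":"number"}},"required":["deltas"]}

```bash
mkdir -p pics; python3 - <<'E'
from plant import telemetry, eyes, job
import cv2,numpy as np
print(telemetry.read_state())
for n in("scene","top"):
    f=eyes.grab_frame(n); cv2.imwrite(f"pics/{n}0.png",f["color"]); np.savez(f"{n}0.npz",**f)
    print(n,f["camera_matrix"],f["distortion"],f["pose"])
E
```

```text
{'time': 0.0, 'qpos': array([ 1.07000050e+00,  3.42730494e-01,  1.52504095e+00,  3.15711743e-05,
        1.27539836e+00, -1.46053699e-01]), 'qd': array([-0.00010276, -0.00111734,  0.00060808,  0.00036587,  0.00034573,
       -0.00104595]), 'joint_efforts': array([ 1.38390089e-03, -4.33681262e+01, -2.46012962e+01, -6.45130370e-06,
        7.91531667e-03, -7.51483270e-06]), 'tcp_pos': array([182.15554852, 491.94906505, 230.61357551]), 'eef_rot': array([ 1.76446978e-01,  9.84309830e-01, -7.42893947e-04, -2.64937883e-04]), 'contact_force': array([-0.1889104 , -0.31716065,  0.35397762]), 'moment': array([-0.01975819, -0.02270474, -0.04508557]), 'opening': 85.46246267091884}
scene [[517.56653533   0.         314.69351596]
 [  0.         517.56653533 236.78936419]
 [  0.           0.           1.        ]] [-0.11691376  0.          0.          0.          0.        ] [[ 9.10597140e-01  3.25806374e-01 -2.54289315e-01  7.84941977e+02]
 [ 4.13202660e-01 -7.30689270e-01  5.43467343e-01 -7.66593070e+02]
 [-8.74134921e-03 -5.99952829e-01 -7.99987619e-01  1.04792320e+03]
 [ 0.00000000e+00  0.00000000e+00  0.00000000e+00  1.00000000e+00]]
top [[453.86725694   0.         317.93219221]
 [  0.         453.86725694 241.29354005]
 [  0.           0.           1.        ]] [0.02666331 0.         0.         0.         0.        ] [[-1.63766652e-02 -9.93298368e-01  1.14412227e-01  3.73595069e+02]
 [-9.99865842e-01  1.63059220e-02 -1.55422566e-03 -1.20313501e+02]
 [-3.21787030e-04 -1.14422330e-01 -9.93432145e-01  1.01538896e+03]
 [ 0.00000000e+00  0.00000000e+00  0.00000000e+00  1.00000000e+00]]
```

View pics/scene0.png

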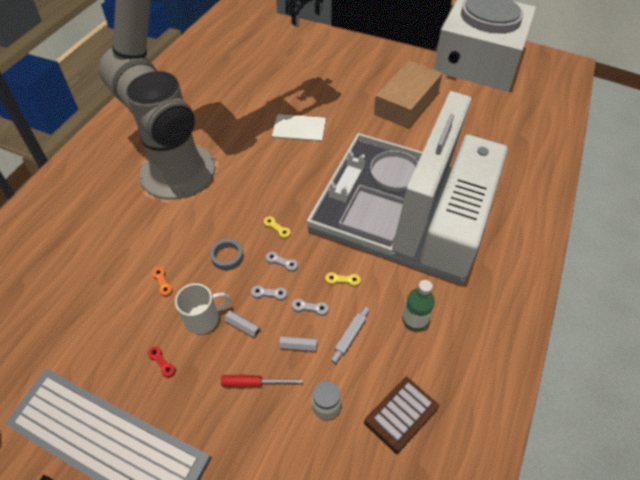

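View pics/top0.png

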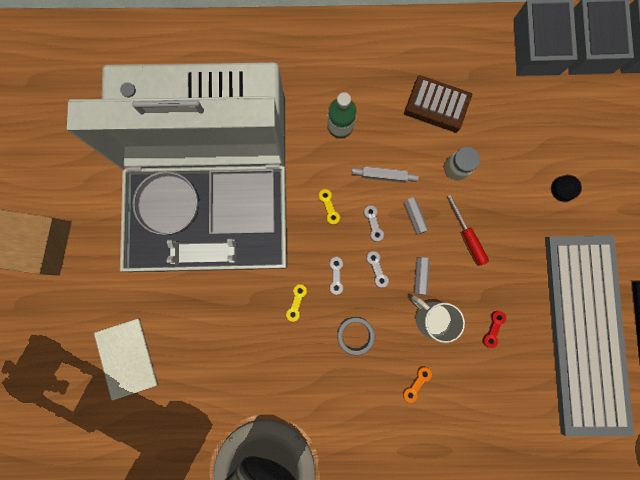

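```bash
cat > h.py <<'E'
import cv2,numpy as np
from plant import telemetry, eyes, job
def world(f):
    K=f["camera_matrix"];D=f["distortion"];T=f["pose"];z=f["z_map"]
    v,u=np.mgrid[0:480,0:640]
    p=cv2.undistortPoints(np.stack([u,v],-1).reshape(-1,1,2).astype(np.float64),K,D).reshape(480,640,2)
    c=np.concatenate([p*z[...,None],z[...,None]],-1)
    w=c@T[:3,:3].T+T[:3,3]; w[z<=0]=np.nan
    return w
def pix2plane(f,uv,h):
    p=cv2.undistortPoints(np.array(uv,float).reshape(-1,1,2),f["camera_matrix"],f["distortion"]).reshape(-1,2)
    r=np.c_[p,np.ones(len(p))]@f["pose"][:3,:3].T; o=f["pose"][:3,3]
    return o+r*((h-o[2])/r[:,2])[:,None]
def proj(f,P):
    T=np.linalg.inv(f["pose"]); return cv2.projectPoints(np.array(P,float).reshape(-1,3),cv2.Rodrigues(T[:3,:3])[0],T[:3,3],f["camera_matrix"],f["distortion"])[0].reshape(-1,2)
def parts(f,x0=330,x1=620,y0=-430,y1=-40,verbose=True):
    """bright grey small things on the bench; region in world mm"""
    w=world(f); hsv=cv2.cvtColor(f["color"],cv2.COLOR_BGR2HSV)
    m=(hsv[...,1]<60)&(hsv[...,2]>90)
    W0=pix2plane(f,np.stack(np.meshgrid(np.arange(640),np.arange(480)),-1).reshape(-1,2),10).reshape(480,640,3)
    m&=(W0[...,0]>x0)&(W0[...,0]<x1)&(W0[...,1]>y0)&(W0[...,1]<y1)
    n,l,s,c=cv2.connectedComponentsWithStats(m.astype(np.uint8))
    out=[]
    for i in range(1,n):
        if s[i,4]<120: continue
        q=l==i; zz=np.nanmedian(w[...,2][q]); zt=np.nanpercentile(w[...,2][q],80)
        uv=np.argwhere(q)[:,::-1]
        P=pix2plane(f,uv,zt)[:,:2].astype(np.float32)
        r=cv2.minAreaRect(P)
        (cx,cy),(a,b),an=r
        if a<b: an+=90; a,b=b,a
        out.append(dict(c=(cx,cy),L=a,W=b,ang=(an+90)%180-90,z=zt,px=c[i]))
        if verbose: print("c %.1f %.1f  L %.1f W %.1f ang %.1f ztop %.1f px %s n %d"%(cx,cy,a,b,(an+90)%180-90,zt,c[i].round(),s[i,4]))
    return out
E
python3 - <<'E'
from h import *
f=dict(np.load("top0.npz"))
w=world(f)
parts(f)
for u,v in [(300,300),(400,300),(520,300),(370,120),(205,215),(165,205),(240,200),(205,252),(170,252),(233,250),(200,168),(280,168),(123,168),(122,268),(285,268),(168,107)]: print(u,v,w[v,u].round(1))
E
```

```text
c 520.0 -47.3  L 178.1 W 8.6 ang -0.4 ztop 50.1 px [283. 225.] n 346
c 542.5 -338.4  L 79.6 W 26.4 ang 19.3 ztop 23.8 px [416. 215.] n 427
c 527.5 -246.4  L 81.8 W 29.8 ang 15.0 ztop 12.8 px [373. 223.] n 327
c 425.3 -251.5  L 81.3 W 30.0 ang 18.4 ztop 12.4 px [377. 269.] n 340
c 412.7 -160.5  L 81.4 W 26.5 ang -1.1 ztop 12.7 px [336. 276.] n 325
c 409.2 -346.6  L 79.4 W 27.2 ang -6.4 ztop 23.8 px [422. 276.] n 447
c 343.9 -357.0  L 99.5 W 24.5 ang 77.2 ztop 87.4 px [432. 306.] n 300
300 300 [360.3 -80.4  11.3]
400 300 [ 3.566e+02 -3.016e+02  2.000e-01]
520 300 [ 352.8 -567.2   -3.7]
370 120 [ 7.714e+02 -2.472e+02  3.000e-01]
205 215 [549.1 125.   30.9]
165 205 [573.1 213.3  29.3]
240 200 [580.4  47.6  35.7]
205 252 [467.4 123.5  33.1]
170 252 [466.2 191.   57.9]
233 250 [468.   57.7  61.1]
200 168 [650.2 132.8  47.6]
280 168 [647.3 -41.7  48.7]
123 168 [650.4 296.4  54.6]
122 268 [434.6 293.2  51.3]
285 268 [ 4.316e+02 -4.730e+01  2.000e-01]
168 107 [694.  130.2 269.3]
```

```bash
python3 - <<'E'
from h import *
f=dict(np.load("top0.npz"))
c=cv2.resize(f["color"][50:280,60:300],None,fx=3.2,fy=2.6,interpolation=cv2.INTER_CUBIC);cv2.imwrite("pics/g0.png",c)
c=cv2.resize(f["color"][150:340,300:500],None,fx=4,fy=3.1,interpolation=cv2.INTER_CUBIC);cv2.imwrite("pics/p0.png",c)
E
```

```text
(no output)
```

View pics/g0.png

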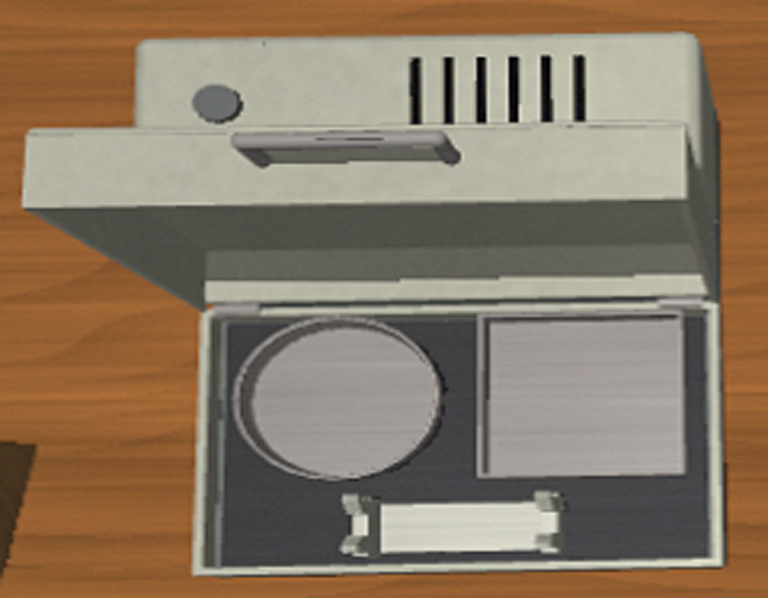

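View pics/p0.png

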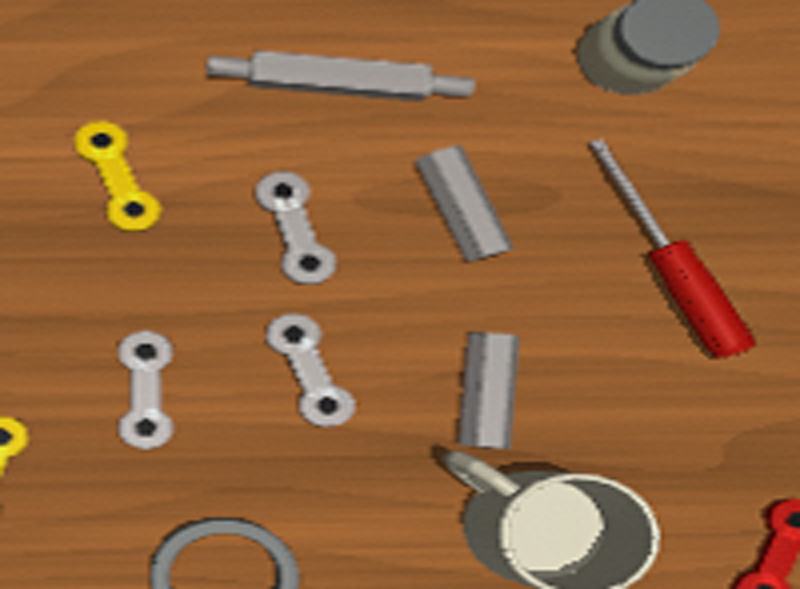

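```bash
python3 - <<'E'
from h import *
f=dict(np.load("top0.npz"))
w=world(f)
c=cv2.resize(f["color"][230:275,155:245],None,fx=8.8,fy=8.8,interpolation=cv2.INTER_CUBIC);cv2.imwrite("pics/c0.png",c)
c=cv2.resize(f["color"][90:180,60:300],None,fx=3.3,fy=5,interpolation=cv2.INTER_CUBIC);cv2.imwrite("pics/hd0.png",c)
parts(f,580,640,-420,-200)
# horn tops
m=(w[...,2]>70)&(w[...,0]>430)&(w[...,0]<530)&(w[...,1]>20)&(w[...,1]<240)
n,l,s,cc=cv2.connectedComponentsWithStats(m.astype(np.uint8))
for i in range(1,n):
  q=l==i; print(s[i,4],cc[i],np.nanmedian(w[q],0).round(1),np.nanmin(w[q],0).round(1),np.nanmax(w[q],0).round(1))
# rim at z 45-55
m=(abs(w[...,2]-50)<4)&(w[...,0]>420)&(w[...,0]<450)&(w[...,1]>-60)&(w[...,1]<310)
q=w[m];print("front rim",np.polyfit(q[:,1],q[:,0],1),q[:,:2].min(0),q[:,:2].max(0))
m=(abs(w[...,2]-56)<3)&(w[...,0]>420)&(w[...,0]<530)&(w[...,1]>20)&(w[...,1]<240)
print(np.array(cv2.minAreaRect(w[m][:,:2].astype(np.float32))[0]))
E
```

```text
c 630.0 -286.5  L 122.8 W 13.7 ang 89.0 ztop 22.5 px [397. 177.] n 224
37 [229.40540541 241.91891892] [483.   61.9  79.9] [477.   57.1  71.2] [489.4  67.4  87.2]
40 [169.925 243.85 ] [481.2 185.   77.8] [475.1 180.1  70. ] [487.  190.9  85. ]
33 [229.48484848 257.57575758] [450.   61.7  78.6] [445.2  57.1  70.4] [456.7  67.7  85.2]
39 [169.61538462 259.17948718] [449.5 184.5  78.8] [443.3 180.   70.3] [456.5 191.1  84.8]
front rim [-2.46750389e-03  4.33754433e+02] [428.94089381 -48.89456968] [449.84906471 300.05754873]
[478.00537109 138.17396545]
```

View pics/c0.png

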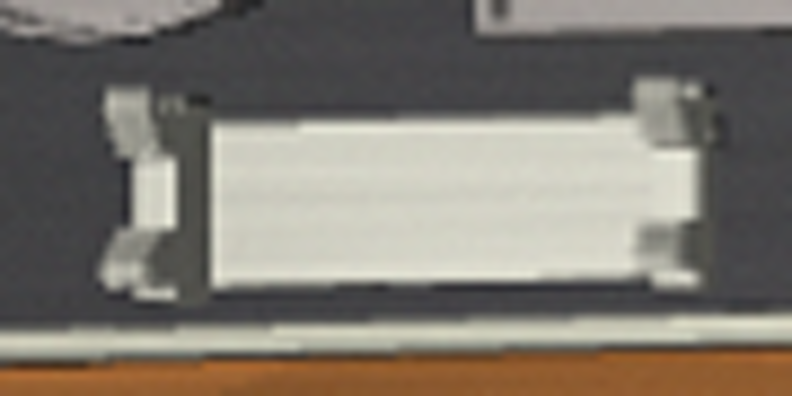

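View pics/hd0.png

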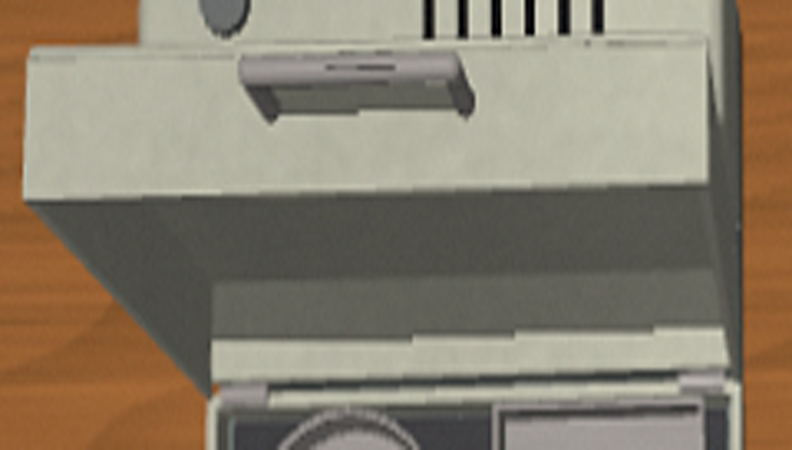

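```bash
cat >> h.py <<'E'
from scipy.spatial.transform import Rotation as Rr
def goto(x,y,z,A,st=None):
    """A = world angle (deg) of the jaw axis (tool y)"""
    st=st or telemetry.read_state()
    Rc=Rr.from_quat(st["eef_rot"]); best=None
    for k in (A,A+180):
        a=np.radians(k); ty=np.array([np.cos(a),np.sin(a),0]); tz=np.array([0,0,-1.]); tx=np.cross(ty,tz)
        rv=(Rc.inv()*Rr.from_matrix(np.c_[tx,ty,tz])).as_rotvec()
        if best is None or np.linalg.norm(rv)<np.linalg.norm(best): best=rv
    d=Rc.inv().apply(np.array([x,y,z])-st["tcp_pos"])
    print("to",(x,y,z,A),"d",d.round(1),"rv",best.round(3),"|d| %.0f"%np.linalg.norm(d))
def stt():
    s=telemetry.read_state(); ty=Rr.from_quat(s["eef_rot"]).apply([0,1,0])
    print("t %.1f tcp %s jaw ang %.1f F %s op %.1f q %s"%(s["time"],s["tcp_pos"].round(1),np.degrees(np.arctan2(ty[1],ty[0])),s["contact_force"].round(1),s["opening"],s["qpos"].round(2)))
E
python3 - <<'E'
from h import *
f=dict(np.load("top0.npz"));g=dict(np.load("scene0.npz"))
e=pix2plane(f,[(352,171.6),(418.7,178)],11);print("arbor ends",e,"mid",e.mean(0),np.linalg.norm(e[0]-e[1]),np.degrees(np.arctan2(*(e[0]-e[1])[[1,0]])))
print("mug rim",pix2plane(f,[(441,322)],90),"handle tip",pix2plane(f,[(411,296)],70))
print("jar",pix2plane(f,[(466,160)],75),"bottle",pix2plane(f,[(344,100)],150))
print("dish rim c",pix2plane(f,[(60+339/3.2,50+398/2.6)],56), "dish edges",pix2plane(f,[(60+234/3.2,203),(60+442/3.2,203)],56))
print("tray edges",pix2plane(f,[(60+477/3.2,202),(60+687/3.2,202),(240,50+313/2.6),(240,50+477/2.6)],56))
print("handle",pix2plane(f,[(60+240/3.3,90+62/5),(60+460/3.3,90+60/5)],298),"hood front top edge",pix2plane(f,[(60+28/3.3,90+198/5),(60+706/3.3,90+183/5)],270))
w=world(g)
m=(w[...,2]>72)&(w[...,0]>430)&(w[...,0]<530)&(w[...,1]>20)&(w[...,1]<240)
n,l,s,cc=cv2.connectedComponentsWithStats(m.astype(np.uint8))
for i in range(1,n):
  q=l==i; print(s[i,4],cc[i],np.nanmedian(w[q],0).round(1),np.nanmin(w[q],0).round(1),np.nanmax(w[q],0).round(1))
parts(g)
parts(g,580,660,-400,-200)
c=cv2.resize(g["color"][120:220,300:400],None,fx=6,fy=6,interpolation=cv2.INTER_CUBIC);cv2.imwrite("pics/sc0.png",c)
goto(627,-286,110,0)
E
```

```text
arbor ends [[ 646.93961981 -201.67006315   11.        ]
 [ 629.47571968 -351.90607326   11.        ]] mid [ 638.20766974 -276.78806821   11.        ] 151.24763317734886 83.36951859496256
mug rim [[ 313.21182789 -365.876547     90.        ]] handle tip [[ 365.62914354 -312.07339679   70.        ]]
jar [[ 650.31629141 -438.69765559   75.        ]] bottle [[ 754.72015633 -178.03346979  150.        ]]
dish rim c [[571.82155044 202.36843081  56.        ]] dish edges [[573.01869804 272.09954463  56.        ]
 [570.95335825 133.71582712  56.        ]]
tray edges [[572.77651516 110.35929565  56.        ]
 [570.57345403 -30.31492148  56.        ]
 [641.27650444  44.25860854  56.        ]
 [503.60550284  43.91862731  56.        ]]
handle [[690.14776557 178.10215755 298.        ]
 [689.64054751  69.43083312 298.        ]] hood front top edge [[655.79016507 295.73991482 270.        ]
 [656.83694145 -49.94259496 270.        ]]
23 [350.08695652 153.65217391] [448.1 182.4  77.3] [443.1 178.9  72.2] [455.7 190.7  85.5]
17 [361.76470588 156.88235294] [482.2 183.8  81.2] [476.7 175.5  73.6] [486.8 190.4  84.2]
29 [332.17241379 184.31034483] [448.4  60.9  79.6] [441.4  56.3  72.6] [455.7  69.4  84.4]
23 [344.04347826 187.91304348] [482.4  59.9  79.9] [473.7  55.8  72. ] [487.1  68.6  88.1]
c 412.9 -163.7  L 84.2 W 31.7 ang -1.4 ztop 14.1 px [281. 261.] n 281
c 424.9 -254.5  L 83.0 W 30.5 ang 18.6 ztop 13.8 px [269. 292.] n 320
c 355.6 -366.7  L 109.0 W 22.1 ang -90.0 ztop 42.8 px [214. 317.] n 287
c 527.2 -249.0  L 81.9 W 32.1 ang 15.8 ztop 13.6 px [309. 307.] n 333
c 408.5 -354.6  L 87.9 W 28.1 ang -7.8 ztop 24.8 px [241. 323.] n 411
c 544.6 -346.9  L 79.9 W 28.2 ang 19.3 ztop 24.4 px [298. 343.] n 437
c 638.5 -280.8  L 147.0 W 24.9 ang 82.4 ztop 23.1 px [349. 335.] n 598
to (627, -286, 110, 0) d [-687.4 -574.9  121.4] rv [-1.000e-03  1.000e-03  1.216e+00] |d| 904
```

View pics/sc0.png

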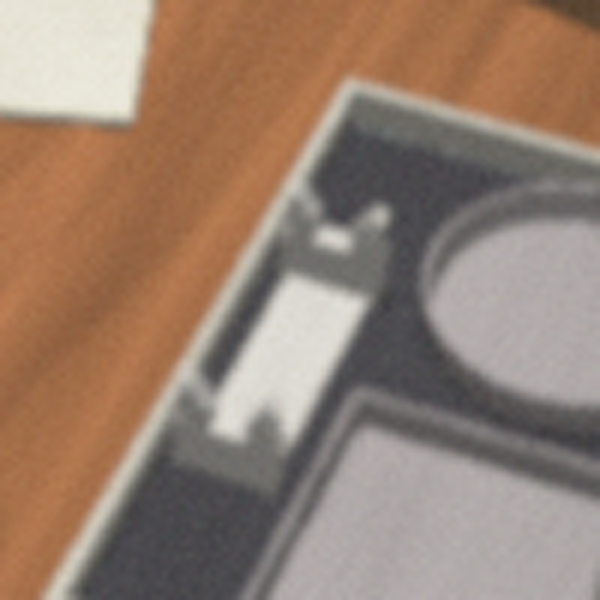

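Call:
play_rows --deltas '[[[-694,-574,100],[0,0,1.33]],[[-694,-574,100],[0,0,1.33]],[[-694,-574,100],[0,0,1.33]],[[-694,-574,100],[0,0,1.33]],[[-694,-574,100],[0,0,1.33]],[[-694,-574,100],[0,0,1.33]],[[-694,-574,100],[0,0,1.33]],[[-694,-574,100],[0,0,1.33]],[[-694,-574,100],[0,0,1.33]],[[-694,-574,100],[0,0,1.33]],[[-694,-574,100],[0,0,1.33]],[[-694,-574,100],[0,0,1.33]],[[-694,-574,100],[0,0,1.33]],[[-694,-574,100],[0,0,1.33]],[[-694,-574,100],[0,0,1.33]],[[-694,-574,100],[0,0,1.33]],[[-694,-574,100],[0,0,1.33]],[[-694,-574,100],[0,0,1.33]],[[-694,-574,100],[0,0,1.33]],[[-694,-574,100],[0,0,1.33]]]' --jaw 100 --grip_force 80

```text
time: 2.1
tcp_pos: [633.3, -288.1, 129.3]
eef_rot: [0.747, 0.665, -0.0, -0.001]
contact_force: [-0.9, 0.6, -0.7]
opening: 85.0
```

```bash
python3 -c "
from h import *
stt();goto(638.3,-279,120,-7)
f=eyes.grab_frame('top');parts(f);cv2.imwrite('pics/t1.png',f['color'][120:320,280:520])"
```

```text
t 2.1 tcp [ 633.3 -288.1  129.3] jaw ang -6.6 F [-0.9  0.6 -0.7] op 85.0 q [-0.54  0.74  1.12  0.    1.28 -0.42]
to (638.3, -279, 120, -7) d [9.6 4.  9.3] rv [-0.002 -0.001  0.006] |d| 14
c 444.6 -173.8  L 114.3 W 85.1 ang -28.4 ztop 592.9 px [374. 226.] n 7717
c 471.9 -254.2  L 43.5 W 33.2 ang -1.1 ztop 525.0 px [438. 199.] n 591
c 532.8 -47.4  L 152.5 W 8.6 ang -0.4 ztop 50.1 px [283. 218.] n 288
c 381.3 -131.7  L 82.3 W 48.5 ang 89.6 ztop 638.4 px [325. 289.] n 4284
c 409.2 -346.5  L 79.4 W 27.1 ang -6.2 ztop 23.6 px [422. 276.] n 448
c 343.8 -357.3  L 99.6 W 24.6 ang 77.2 ztop 86.1 px [434. 306.] n 339
```

Call:
play_rows --deltas '[[[9.6,4,40],[0,0,0.006]],[[9.6,4,80],[0,0,0.006]],[[9.6,4,110],[0,0,0.006]],[[9.6,4,125.5],[0,0,0.006]],[[9.6,4,125.5],[0,0,0.006]],[[9.6,4,125.5],[0,0,0.006]]]' --jaw 100

```text
time: 2.75
tcp_pos: [639.6, -277.7, 7.6]
eef_rot: [0.748, 0.664, 0.0, 0.001]
contact_force: [0.2, 0.1, 0.1]
opening: 85.5
```

```bash
python3 -c "
from h import *
stt()
f=eyes.grab_frame('scene');cv2.imwrite('pics/s1.png',cv2.resize(f['color'][200:400,250:450],None,fx=3,fy=3))"
```

```text
t 2.8 tcp [ 639.6 -277.7    7.6] jaw ang -6.8 F [0.2 0.1 0.1] op 85.5 q [-0.52  0.87  1.22  0.    1.05 -0.4 ]
```

View pics/s1.png

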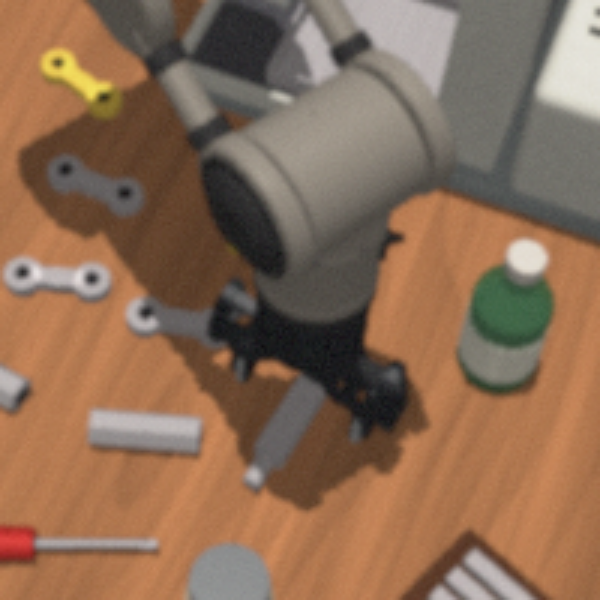

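Call:
play_rows --deltas '[[[0,0,4],[0,0,0]],[[0,0,4],[0,0,0]],[[0,0,4],[0,0,0]],[[0,0,4],[0,0,0]],[[0,0,4],[0,0,0]],[[0,0,4],[0,0,0]],[[0,0,4],[0,0,0]],[[0,0,4],[0,0,0]],[[0,0,4],[0,0,0]],[[0,0,4],[0,0,0]]]' --jaw 0

```text
time: 3.8
tcp_pos: [639.0, -278.1, 2.4]
eef_rot: [0.748, 0.663, 0.0, 0.0]
contact_force: [-1.8, 0.9, 5.4]
opening: 20.5
```

Call:
play_rows --deltas '[[[0,0,-40],[0,0,0]],[[0,0,-90],[0,0,0]],[[0,0,-140],[0,0,0]],[[0,0,-170],[0,0,0]],[[0,0,-170],[0,0,0]]]'

```text
time: 4.3
tcp_pos: [640.8, -279.0, 177.0]
eef_rot: [0.748, 0.663, 0.002, 0.004]
contact_force: [-0.0, -0.8, -3.9]
opening: 20.0
```

```bash
python3 -c "
from h import *
stt();goto(465.5,123,170,0)"
```

```text
t 4.3 tcp [ 640.8 -279.   177. ] jaw ang -6.9 F [-0.  -0.8 -3.9] op 20.0 q [-0.52  0.7   1.06  0.    1.37 -0.4 ]
to (465.5, 123, 170, 0) d [ 378.1 -222.2    3.8] rv [ 0.008  0.004 -0.12 ] |d| 439
```

Call:
play_rows --deltas '[[[94,-55,0],[0,0,-0.03]],[[189,-111,0],[0,0,-0.06]],[[283,-166,0],[0,0,-0.09]],[[378,-222,0],[0,0,-0.12]],[[378,-222,0],[0,0,-0.12]],[[378,-222,0],[0,0,-0.12]],[[378,-222,0],[0,0,-0.12]],[[378,-222,0],[0,0,-0.12]],[[378,-222,0],[0,0,-0.12]],[[378,-222,0],[0,0,-0.12]],[[378,-222,0],[0,0,-0.12]],[[378,-222,0],[0,0,-0.12]],[[378,-222,0],[0,0,-0.12]]]'

```text
time: 5.6
tcp_pos: [463.8, 122.9, 171.1]
eef_rot: [0.708, 0.707, -0.0, -0.0]
contact_force: [0.7, -0.9, -3.2]
opening: 20.2
```

```bash
python3 -c "
from h import *
stt();goto(465.5,123,100,0)
for n in ('scene','top'):
  f=eyes.grab_frame(n);cv2.imwrite('pics/%s2.png'%n,f['color']);np.savez(n+'2.npz',**f)"
```

```text
t 5.6 tcp [463.8 122.9 171.1] jaw ang -0.1 F [ 0.7 -0.9 -3.2] op 20.2 q [ 0.1   0.32  1.74 -0.    1.09  0.1 ]
to (465.5, 123, 100, 0) d [ 0.1  1.8 71.1] rv [-0.001  0.    -0.002] |d| 71
```

View pics/scene2.png

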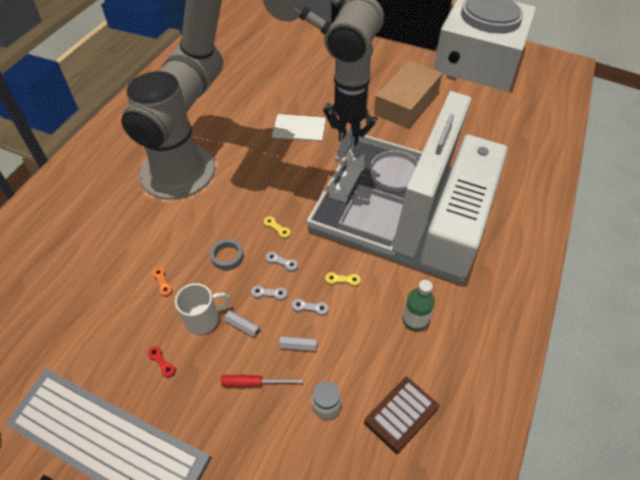

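View pics/top2.png

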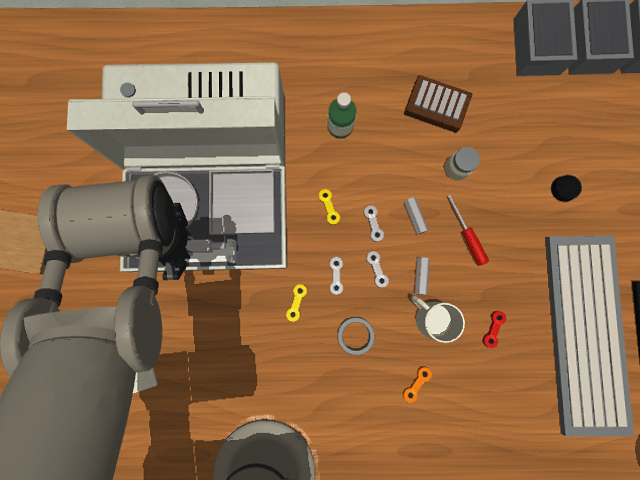

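```bash
python3 -c "
from h import *
g=dict(np.load('scene2.npz'))
cv2.imwrite('pics/s3.png',cv2.resize(g['color'][100:220,300:400],None,fx=6,fy=6,interpolation=cv2.INTER_CUBIC)[:720])
w=world(g)
m=(w[...,2]>165)&(w[...,2]<198)&(w[...,0]>430)&(w[...,0]<500)&(w[...,1]>20)&(w[...,1]<230)
hsv=cv2.cvtColor(g['color'],cv2.COLOR_BGR2HSV); m&=hsv[...,2]>70
q=w[m]
for y in range(30,220,10):
  a=q[(q[:,1]>=y)&(q[:,1]<y+10)]
  if len(a): print(y,len(a),a.min(0).round(),a.max(0).round(), np.median(a,0).round(1))
"
```

```text
40 2 [460.  47. 184.] [462.  49. 186.] [460.7  48.2 184.9]
50 30 [455.  50. 173.] [471.  60. 187.] [463.2  53.7 183.2]
60 17 [457.  61. 179.] [469.  70. 188.] [463.7  64.8 184.5]
70 58 [452.  70. 168.] [475.  80. 195.] [466.5  75.6 187. ]
80 29 [452.  80. 175.] [475.  89. 195.] [467.9  83.7 190. ]
90 41 [452.  90. 169.] [475. 100. 195.] [465.7  94.  190.5]
100 40 [447. 101. 171.] [480. 110. 195.] [469.6 105.8 189.6]
110 57 [439. 110. 173.] [480. 120. 198.] [464.3 113.2 189.4]
120 19 [452. 120. 187.] [467. 129. 194.] [459.6 124.7 190.5]
130 15 [452. 130. 188.] [466. 139. 196.] [456.7 133.2 192.3]
140 9 [452. 140. 185.] [461. 148. 192.] [455.3 144.2 189.8]
150 8 [452. 150. 188.] [459. 157. 191.] [454.4 153.4 188.9]
170 3 [473. 173. 184.] [474. 175. 190.] [473.3 175.2 189. ]
180 2 [468. 186. 183.] [469. 189. 184.] [468.5 187.5 183.7]
190 6 [467. 191. 179.] [470. 199. 187.] [469.2 195.1 183.3]
200 1 [469. 200. 182.] [469. 200. 182.] [469.1 200.2 182.2]
```

View pics/s3.png

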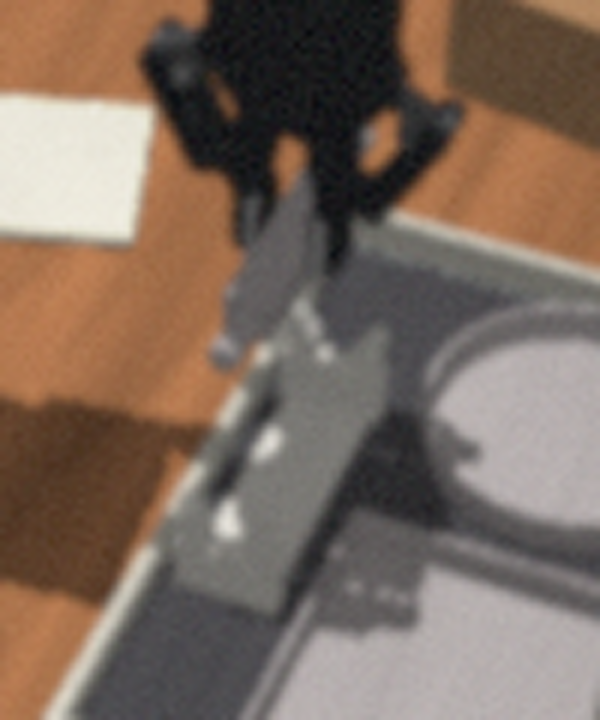

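Call:
play_rows --deltas '[[[0,1.8,30],[0,0,0]],[[0,1.8,60],[0,0,0]],[[0,1.8,85],[0,0,0]],[[0,1.8,90],[0,0,0]],[[0,1.8,90],[0,0,0]],[[0,1.8,90],[0,0,0]]]'

```text
time: 6.3
tcp_pos: [466.5, 123.8, 82.9]
eef_rot: [0.707, 0.707, 0.001, 0.001]
contact_force: [-0.2, -0.8, -3.6]
opening: 20.5
```

```bash
python3 -c "
from h import *
stt()
f=eyes.grab_frame('scene');cv2.imwrite('pics/s4.png',cv2.resize(f['color'][120:220,300:400],None,fx=6,fy=6,interpolation=cv2.INTER_CUBIC))"
```

```text
t 6.3 tcp [466.5 123.8  82.9] jaw ang -0.0 F [-0.2 -0.8 -3.6] op 20.5 q [0.1  0.45 1.84 0.   0.86 0.1 ]
```

View pics/s4.png

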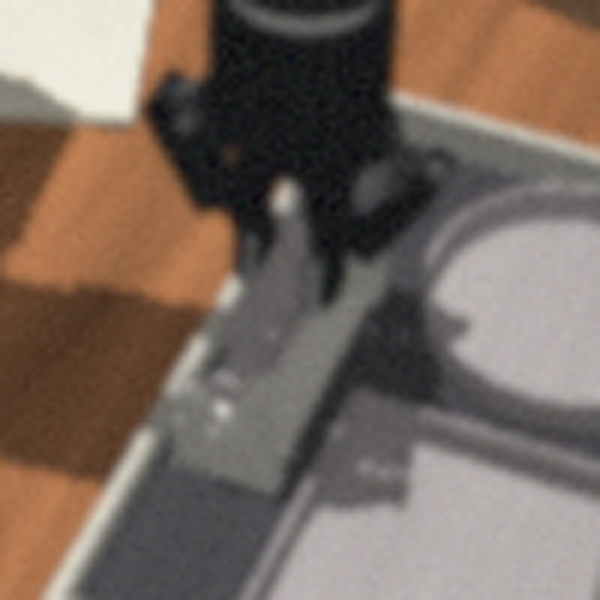

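Aligned over the slots; lower slowly.

Call:
play_rows --deltas '[[[0,0,6],[0,0,0]],[[0,0,11],[0,0,0]],[[0,0,15],[0,0,0]],[[0,0,19],[0,0,0]],[[0,0,22],[0,0,0]],[[0,0,22],[0,0,0]],[[0,0,22],[0,0,0]],[[0,0,22],[0,0,0]]]'

```text
time: 7.15
tcp_pos: [465.6, 123.9, 59.9]
eef_rot: [0.707, 0.707, 0.0, 0.0]
contact_force: [-0.8, 0.8, -3.1]
opening: 20.1
```

Call:
play_rows --deltas '[[[0,0,1.5],[0,0,0]],[[0,0,2.5],[0,0,0]],[[0,0,2.5],[0,0,0]],[[0,0,2.5],[0,0,0]]]'

```text
time: 7.55
tcp_pos: [465.7, 124.0, 58.2]
eef_rot: [0.707, 0.707, 0.0, 0.0]
contact_force: [-1.8, -1.1, 6.1]
opening: 19.9
```

Call:
play_rows --deltas '[[[0,0,0],[0,0,0]],[[0,0,0],[0,0,0]],[[0,0,0],[0,0,0]],[[0,0,0],[0,0,0]],[[0,0,0],[0,0,0]],[[0,0,-30],[0,0,0]],[[0,0,-80],[0,0,0]],[[0,0,-130],[0,0,0]],[[0,0,-130],[0,0,0]]]' --jaw 47

```text
time: 8.45
tcp_pos: [469.0, 124.3, 193.7]
eef_rot: [0.707, 0.707, 0.005, 0.004]
contact_force: [0.8, -0.6, 0.1]
opening: 40.3
```

```bash
python3 -c "
from h import *
stt()
f=eyes.grab_frame('scene');parts(f);cv2.imwrite('pics/s5.png',cv2.resize(f['color'][120:220,300:400],None,fx=6,fy=6,interpolation=cv2.INTER_CUBIC))
w=world(f)
m=(w[...,2]>60)&(w[...,2]<84)&(w[...,0]>430)&(w[...,0]<500)&(w[...,1]>20)&(w[...,1]<230)
q=w[m]
for y in range(30,220,10):
  a=q[(q[:,1]>=y)&(q[:,1]<y+10)]
  if len(a): print(y,len(a),a.min(0).round(),a.max(0).round(), np.median(a,0).round(1))
goto(412.8,-161,100,88.8)
goto(425,-252,100,108.5)
"
```

```text
t 8.4 tcp [469.  124.3 193.7] jaw ang 0.0 F [ 0.8 -0.6  0.1] op 40.3 q [0.1  0.3  1.7  0.   1.13 0.1 ]
c 412.5 -163.3  L 83.3 W 32.3 ang -2.1 ztop 14.2 px [281. 261.] n 283
c 424.9 -254.6  L 83.0 W 30.6 ang 18.5 ztop 13.7 px [269. 292.] n 321
c 355.7 -366.4  L 109.1 W 22.9 ang -90.0 ztop 42.2 px [214. 317.] n 289
c 527.2 -249.1  L 81.9 W 32.1 ang 15.8 ztop 13.7 px [309. 307.] n 333
c 408.6 -354.6  L 87.6 W 28.1 ang -7.8 ztop 24.7 px [241. 323.] n 412
c 544.6 -347.0  L 79.9 W 28.1 ang 19.1 ztop 24.6 px [298. 343.] n 436
50 79 [442.  51.  60.] [486.  60.  84.] [463.5  57.4  69.4]
60 54 [440.  60.  61.] [487.  70.  83.] [465.6  63.8  74.2]
70 34 [454.  70.  65.] [474.  80.  83.] [466.2  77.3  74. ]
80 31 [453.  80.  71.] [475.  90.  84.] [463.9  84.7  77.3]
90 30 [452.  90.  60.] [476. 100.  81.] [467.8  96.1  77.9]
100 27 [453. 100.  64.] [476. 109.  84.] [467.8 104.6  79.1]
110 34 [453. 110.  60.] [476. 120.  83.] [466.9 115.6  78.4]
120 26 [455. 120.  67.] [476. 130.  82.] [466.4 125.4  78.1]
130 25 [452. 131.  62.] [476. 140.  81.] [468.8 133.2  78.1]
140 27 [452. 140.  61.] [475. 149.  82.] [465.5 144.4  77.4]
150 29 [454. 150.  62.] [476. 159.  82.] [469.2 154.8  76.7]
160 31 [454. 161.  63.] [476. 170.  81.] [466.  165.9  77. ]
170 29 [444. 170.  60.] [488. 180.  84.] [472.9 176.6  74.7]
180 62 [441. 180.  60.] [487. 190.  83.] [466.3 182.8  72.6]
190 14 [452. 190.  68.] [484. 199.  79.] [466.8 193.8  72.1]
200 4 [461. 201.  70.] [470. 202.  73.] [465.9 201.7  70.3]
to (412.8, -161, 100, 88.8) d [-285.2  -55.2   89.9] rv [ 0.007  0.005 -1.55 ] |d| 304
to (425, -252, 100, 108.5) d [-376.2  -43.    89.9] rv [ 0.006 -0.005  1.248] |d| 389
```

View pics/s5.png

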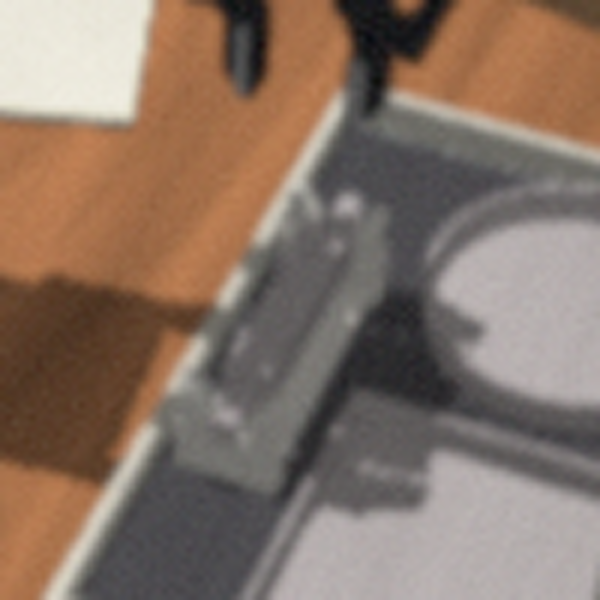

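Call:
play_rows --deltas '[[[-30,-6,0],[0,0,0.15]],[[-70,-13,0],[0,0,0.3]],[[-110,-20,0],[0,0,0.45]],[[-150,-28,30],[0,0,0.6]],[[-190,-35,60],[0,0,0.74]],[[-230,-43,80],[0,0,0.89]],[[-260,-48,100],[0,0,1.04]],[[-286,-53,120],[0,0,1.19]],[[-286,-53,128],[0,0,1.34]],[[-286,-53,128],[0,0,1.49]],[[-286,-53,128],[0,0,1.592]],[[-286,-53,128],[0,0,1.592]],[[-286,-53,128],[0,0,1.592]],[[-286,-53,128],[0,0,1.592]],[[-286,-53,128],[0,0,1.592]]]'

```text
time: 10.0
tcp_pos: [412.4, -161.9, 59.2]
eef_rot: [1.0, -0.01, -0.0, -0.0]
contact_force: [0.0, -1.0, -0.5]
opening: 40.3
```

```bash
python3 -c "
from h import *
stt()
goto(412.8,-161.5,3,88.8)
f=eyes.grab_frame('scene');parts(f)
f=eyes.grab_frame('top');parts(f)
"
```

```text
t 10.0 tcp [ 412.4 -161.9   59.2] jaw ang -91.1 F [ 0.  -1.  -0.5] op 40.3 q [-0.55  0.43  1.96  0.    0.75  1.04]
to (412.8, -161.5, 3, 88.8) d [ 0.4 -0.4 56.2] rv [-0.     0.     0.001] |d| 56
c 412.1 -164.7  L 85.6 W 33.4 ang -1.0 ztop 14.0 px [281. 262.] n 220
c 424.9 -254.7  L 82.7 W 32.5 ang 20.9 ztop 13.9 px [269. 292.] n 328
c 355.7 -366.2  L 110.3 W 22.1 ang -90.0 ztop 43.2 px [214. 317.] n 289
c 527.2 -249.1  L 82.0 W 31.8 ang 15.4 ztop 13.8 px [309. 307.] n 333
c 408.5 -354.5  L 88.4 W 28.1 ang -7.8 ztop 24.3 px [241. 323.] n 413
c 544.7 -347.1  L 79.8 W 28.1 ang 19.3 ztop 24.9 px [298. 343.] n 438
c 520.0 -47.4  L 178.1 W 8.6 ang -0.4 ztop 50.3 px [283. 225.] n 346
c 542.5 -338.3  L 79.6 W 27.0 ang 19.4 ztop 23.5 px [415. 215.] n 436
c 527.5 -246.4  L 81.8 W 29.8 ang 15.0 ztop 12.5 px [374. 223.] n 329
c 446.1 -122.9  L 59.9 W 15.8 ang -31.0 ztop 417.4 px [319. 239.] n 503
c 411.0 -160.9  L 80.7 W 74.6 ang 58.3 ztop 413.3 px [348. 265.] n 3330
c 393.3 -209.2  L 59.5 W 16.2 ang -31.0 ztop 417.1 px [385. 278.] n 519
c 409.2 -346.6  L 79.4 W 27.2 ang -6.4 ztop 23.8 px [422. 276.] n 455
c 402.8 -97.4  L 21.8 W 15.2 ang -34.5 ztop 437.5 px [299. 271.] n 195
c 360.2 -103.6  L 68.1 W 28.2 ang 55.6 ztop 515.4 px [300. 301.] n 814
c 341.2 -357.2  L 99.8 W 29.9 ang 77.2 ztop 84.2 px [434. 306.] n 378
```

Call:
play_rows --deltas '[[[0.4,-0.4,30],[0,0,0]],[[0.4,-0.4,50],[0,0,0]],[[0.4,-0.4,57],[0,0,0]],[[0.4,-0.4,57],[0,0,0]],[[0.4,-0.4,57],[0,0,0]]]'

```text
time: 10.6
tcp_pos: [413.3, -161.9, 2.8]
eef_rot: [1.0, -0.01, 0.0, 0.0]
contact_force: [0.2, -0.2, -0.5]
opening: 40.0
```

Call:
play_rows --deltas '[[[0,0,0],[0,0,0]],[[0,0,0],[0,0,0]],[[0,0,0],[0,0,0]],[[0,0,0],[0,0,0]],[[0,0,0],[0,0,0]],[[0,0,0],[0,0,0]],[[0,0,-30],[0,0,0]],[[0,0,-80],[0,0,0]],[[0,0,-120],[0,0,0]],[[0,0,-120],[0,0,0]],[[0,0,-120],[0,0,0]]]' --jaw 0

```text
time: 11.7
tcp_pos: [413.2, -161.9, 123.3]
eef_rot: [1.0, -0.011, 0.001, 0.001]
contact_force: [0.6, -0.4, -0.6]
opening: 13.6
```

```bash
python3 -c "
from h import *
stt()
goto(572,165,122,90)
"
```

```text
t 11.7 tcp [ 413.2 -161.9  123.3] jaw ang -91.2 F [ 0.6 -0.4 -0.6] op 13.6 q [-0.55  0.32  1.89  0.    0.92  1.05]
to (572, 165, 122, 90) d [ 151.9 -330.1    1.2] rv [ 0.001 -0.002 -0.021] |d| 363
```

Call:
play_rows --deltas '[[[35,-76,0],[0,0,-0.005]],[[75,-163,0],[0,0,-0.01]],[[115,-250,0],[0,0,-0.02]],[[152,-335,0],[0,0,-0.021]],[[152,-335,0],[0,0,-0.021]],[[152,-335,0],[0,0,-0.021]],[[152,-335,0],[0,0,-0.021]],[[152,-335,0],[0,0,-0.021]],[[152,-335,0],[0,0,-0.021]],[[152,-335,0],[0,0,-0.021]],[[152,-335,0],[0,0,-0.021]]]'

```text
time: 12.8
tcp_pos: [571.0, 168.7, 121.4]
eef_rot: [1.0, -0.001, -0.001, 0.0]
contact_force: [-0.2, 0.6, -1.8]
opening: 13.3
```

```bash
python3 -c "
from h import *
stt()
goto(572,170,40,90)
f=eyes.grab_frame('scene');cv2.imwrite('pics/s6.png',cv2.resize(f['color'][80:220,300:440],None,fx=4,fy=4,interpolation=cv2.INTER_CUBIC))
"
```

```text
t 12.8 tcp [571.  168.7 121.4] jaw ang -90.1 F [-0.2  0.6 -1.8] op 13.3 q [ 0.16  0.57  1.47 -0.    1.1   1.73]
to (572, 170, 40, 90) d [ 1.2 -1.3 81.4] rv [ 0.001  0.002 -0.001] |d| 81
```

View pics/s6.png

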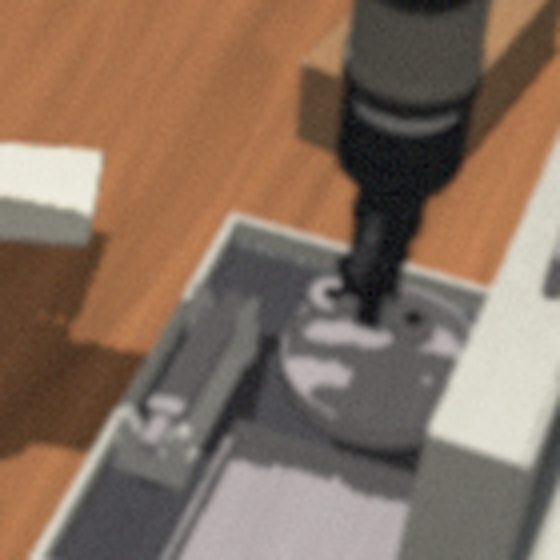

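Link held. Lower into the dish and release.

Call:
play_rows --deltas '[[[1,-1,35],[0,0,0]],[[1,-1,65],[0,0,0]],[[1,-1,77],[0,0,0]],[[1,-1,81],[0,0,0]],[[1,-1,81],[0,0,0]],[[1,-1,81],[0,0,0]]]'

```text
time: 13.45
tcp_pos: [573.9, 171.0, 42.8]
eef_rot: [1.0, -0.0, 0.001, -0.0]
contact_force: [-0.4, -0.9, 0.0]
opening: 13.1
```

Call:
play_rows --deltas '[[[0,0,0],[0,0,0]],[[0,0,0],[0,0,0]],[[0,0,0],[0,0,0]],[[0,0,-40],[0,0,0]],[[0,0,-85],[0,0,0]],[[0,0,-85],[0,0,0]]]' --jaw 32

```text
time: 14.05
tcp_pos: [576.6, 171.8, 133.0]
eef_rot: [1.0, 0.0, 0.006, -0.001]
contact_force: [-0.3, -0.2, 0.5]
opening: 27.2
```

```bash
python3 -c "
from h import *
stt()
goto(425.2,-253,60,108.5)
f=eyes.grab_frame('scene');cv2.imwrite('pics/s7.png',cv2.resize(f['color'][80:220,300:440],None,fx=4,fy=4,interpolation=cv2.INTER_CUBIC));parts(f)
"
```

```text
t 14.1 tcp [576.6 171.8 133. ] jaw ang -90.0 F [-0.3 -0.2  0.5] op 27.2 q [0.16 0.56 1.45 0.   1.12 1.73]
to (425.2, -253, 60, 108.5) d [-152.3  424.9   70.3] rv [-0.    -0.012 -0.323] |d| 457
c 425.0 -254.6  L 83.0 W 30.5 ang 18.6 ztop 14.0 px [269. 293.] n 319
c 355.4 -366.5  L 109.1 W 22.2 ang -90.0 ztop 42.5 px [214. 317.] n 289
c 527.3 -249.2  L 81.9 W 32.1 ang 15.8 ztop 13.9 px [309. 307.] n 333
c 408.3 -354.9  L 87.9 W 28.9 ang -7.8 ztop 24.6 px [241. 323.] n 411
c 544.6 -346.9  L 79.9 W 28.0 ang 19.0 ztop 24.7 px [298. 343.] n 436
```

View pics/s7.png

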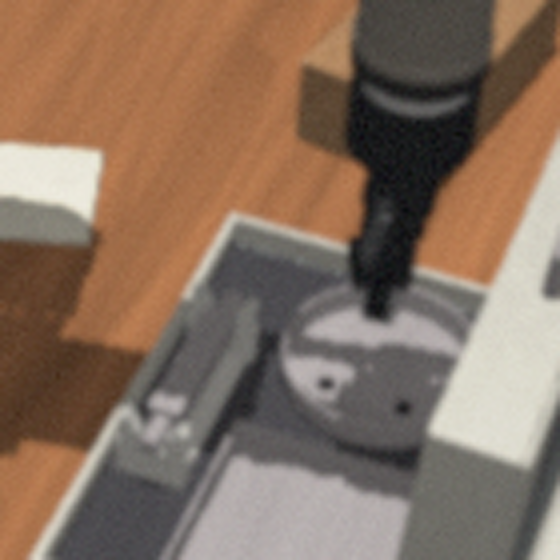

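Call:
play_rows --deltas '[[[-30,85,0],[0,0,-0.06]],[[-65,185,0],[0,0,-0.13]],[[-100,290,0],[0,0,-0.2]],[[-147,423,20],[0,0,-0.323]],[[-147,423,40],[0,0,-0.323]],[[-147,423,62],[0,0,-0.323]],[[-147,423,62],[0,0,-0.323]],[[-147,423,62],[0,0,-0.323]],[[-147,423,62],[0,0,-0.323]],[[-147,423,62],[0,0,-0.323]],[[-147,423,62],[0,0,-0.323]],[[-147,423,62],[0,0,-0.323]],[[-147,423,62],[0,0,-0.323]]]' --jaw 47

```text
time: 15.4
tcp_pos: [426.4, -250.6, 64.5]
eef_rot: [0.987, 0.162, 0.0, -0.0]
contact_force: [0.2, 0.2, 0.2]
opening: 39.9
```

```bash
python3 -c "
from h import *
stt()
goto(425.2,-252.5,3,108.5)
f=eyes.grab_frame('scene');parts(f)
"
```

```text
t 15.4 tcp [ 426.4 -250.6   64.5] jaw ang -71.4 F [0.2 0.2 0.2] op 39.9 q [-0.69  0.49  1.82  0.    0.83  0.56]
to (425.2, -252.5, 3, 108.5) d [-1.7  1.5 61.5] rv [-0.    -0.     0.002] |d| 61
c 425.9 -257.2  L 82.6 W 32.4 ang 21.9 ztop 13.7 px [270. 294.] n 240
c 356.7 -366.7  L 110.2 W 22.9 ang -90.0 ztop 44.5 px [214. 317.] n 288
c 527.2 -249.1  L 81.9 W 32.4 ang 15.8 ztop 14.0 px [310. 307.] n 329
c 408.4 -354.6  L 87.9 W 28.1 ang -7.8 ztop 24.8 px [241. 323.] n 409
c 544.6 -347.1  L 79.6 W 28.2 ang 19.4 ztop 24.7 px [298. 343.] n 435
```

Call:
play_rows --deltas '[[[-1.7,1.5,30],[0,0,0]],[[-1.7,1.5,50],[0,0,0]],[[-1.7,1.5,61.5],[0,0,0]],[[-1.7,1.5,61.5],[0,0,0]],[[-1.7,1.5,61.5],[0,0,0]]]'

```text
time: 15.95
tcp_pos: [425.3, -253.7, 3.3]
eef_rot: [0.987, 0.161, 0.0, 0.0]
contact_force: [0.1, 0.5, -0.2]
opening: 40.3
```

Call:
play_rows --deltas '[[[0,0,0],[0,0,0]],[[0,0,0],[0,0,0]],[[0,0,0],[0,0,0]],[[0,0,0],[0,0,0]],[[0,0,0],[0,0,0]],[[0,0,0],[0,0,0]],[[0,0,-30],[0,0,0]],[[0,0,-80],[0,0,0]],[[0,0,-120],[0,0,0]],[[0,0,-120],[0,0,0]],[[0,0,-120],[0,0,0]]]' --jaw 0

```text
time: 17.05
tcp_pos: [425.0, -254.2, 123.9]
eef_rot: [0.987, 0.161, 0.001, 0.001]
contact_force: [0.6, -0.3, -0.4]
opening: 13.2
```

```bash
python3 -c "
from h import *
stt()
goto(572,235,122,90)
f=eyes.grab_frame('scene');parts(f)
"
```

```text
t 17.1 tcp [ 425.  -254.2  123.9] jaw ang -71.5 F [ 0.6 -0.3 -0.4] op 13.2 q [-0.69  0.41  1.76  0.    0.98  0.55]
to (572, 235, 122, 90) d [ 294.5 -417.3    1.4] rv [ 0.002 -0.002  0.323] |d| 511
c 355.9 -367.0  L 108.9 W 22.1 ang -90.0 ztop 43.6 px [214. 317.] n 287
c 527.2 -249.0  L 81.9 W 32.1 ang 15.8 ztop 13.5 px [310. 307.] n 317
c 408.5 -354.5  L 88.4 W 28.1 ang -7.8 ztop 24.4 px [241. 323.] n 410
c 544.6 -346.9  L 79.9 W 28.2 ang 19.3 ztop 24.5 px [298. 343.] n 438
```

Call:
play_rows --deltas '[[[50,-70,0],[0,0,0.06]],[[110,-155,0],[0,0,0.13]],[[180,-255,0],[0,0,0.2]],[[240,-340,0],[0,0,0.27]],[[294.5,-417,0],[0,0,0.323]],[[294.5,-417,0],[0,0,0.323]],[[294.5,-417,0],[0,0,0.323]],[[294.5,-417,0],[0,0,0.323]],[[294.5,-417,0],[0,0,0.323]],[[294.5,-417,0],[0,0,0.323]],[[294.5,-417,0],[0,0,0.323]],[[294.5,-417,0],[0,0,0.323]],[[294.5,-417,0],[0,0,0.323]],[[294.5,-417,0],[0,0,0.323]],[[294.5,-417,0],[0,0,0.323]]]'

```text
time: 18.6
tcp_pos: [571.7, 233.4, 122.8]
eef_rot: [1.0, -0.001, -0.0, 0.0]
contact_force: [-0.2, 0.5, -1.1]
opening: 12.7
```

```bash
python3 -c "
from h import *
stt()
goto(572,235,40,90)
f=eyes.grab_frame('scene');cv2.imwrite('pics/s8.png',cv2.resize(f['color'][80:220,300:440],None,fx=4,fy=4,interpolation=cv2.INTER_CUBIC))
"
```

```text
t 18.6 tcp [571.7 233.4 122.8] jaw ang -90.1 F [-0.2  0.5 -1.1] op 12.7 q [ 0.26  0.61  1.4  -0.    1.13  1.84]
to (572, 235, 40, 90) d [ 0.4 -1.7 82.8] rv [ 0.     0.    -0.002] |d| 83
```

View pics/s8.png

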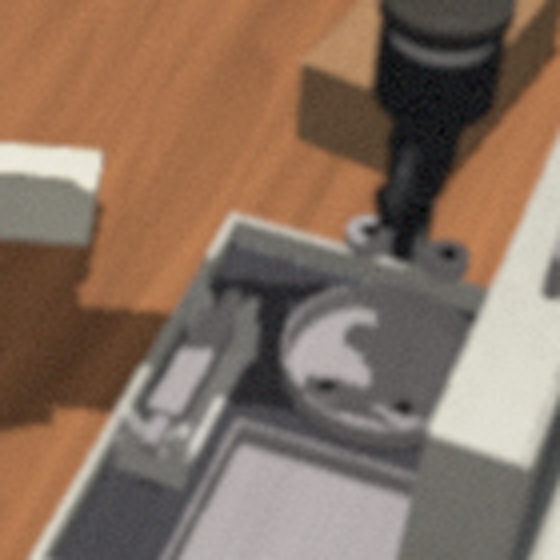

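Call:
play_rows --deltas '[[[0,-1,35],[0,0,0]],[[0,-1,65],[0,0,0]],[[0,-1,78],[0,0,0]],[[0,-1,82],[0,0,0]],[[0,-1,82],[0,0,0]],[[0,-1,82],[0,0,0]]]'

```text
time: 19.25
tcp_pos: [572.8, 236.1, 42.3]
eef_rot: [1.0, -0.0, 0.001, -0.0]
contact_force: [-0.5, 0.1, -0.5]
opening: 13.5
```

Call:
play_rows --deltas '[[[0,0,0],[0,0,0]],[[0,0,0],[0,0,0]],[[0,0,0],[0,0,0]],[[0,0,-40],[0,0,0]],[[0,0,-85],[0,0,0]],[[0,0,-85],[0,0,0]],[[0,0,-85],[0,0,0]]]' --jaw 32

```text
time: 19.95
tcp_pos: [572.4, 236.2, 127.4]
eef_rot: [1.0, -0.0, 0.002, -0.0]
contact_force: [-0.3, -0.7, -0.4]
opening: 27.3
```

```bash
python3 -c "
from h import *
stt()
goto(527.4,-247.5,62,105.3)
f=eyes.grab_frame('scene');cv2.imwrite('pics/s9.png',cv2.resize(f['color'][80:220,300:440],None,fx=4,fy=4,interpolation=cv2.INTER_CUBIC));parts(f)
"
```

```text
t 19.9 tcp [572.4 236.2 127.4] jaw ang -90.0 F [-0.3 -0.7 -0.4] op 27.3 q [0.27 0.6  1.39 0.   1.14 1.84]
to (527.4, -247.5, 62, 105.3) d [-45.2 483.8  64.8] rv [-0.    -0.003 -0.267] |d| 490
c 355.9 -367.0  L 108.9 W 22.1 ang -90.0 ztop 43.7 px [214. 317.] n 289
c 527.2 -249.1  L 81.9 W 32.1 ang 15.8 ztop 13.7 px [309. 307.] n 333
c 408.4 -354.5  L 87.6 W 27.3 ang -6.9 ztop 24.8 px [241. 323.] n 411
c 544.7 -347.2  L 79.9 W 28.1 ang 19.1 ztop 24.9 px [298. 343.] n 435
```

View pics/s9.png

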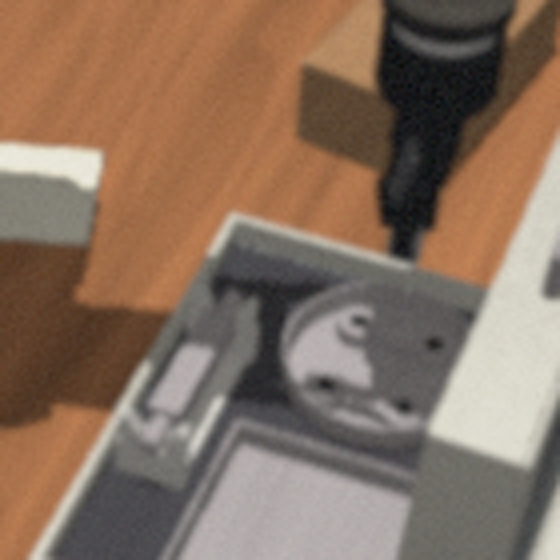

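Call:
play_rows --deltas '[[[-8,85,0],[0,0,-0.06]],[[-16,185,0],[0,0,-0.13]],[[-28,300,0],[0,0,-0.2]],[[-38,400,10],[0,0,-0.25]],[[-45,484,30],[0,0,-0.267]],[[-45,484,64],[0,0,-0.267]],[[-45,484,64],[0,0,-0.267]],[[-45,484,64],[0,0,-0.267]],[[-45,484,64],[0,0,-0.267]],[[-45,484,64],[0,0,-0.267]],[[-45,484,64],[0,0,-0.267]],[[-45,484,64],[0,0,-0.267]],[[-45,484,64],[0,0,-0.267]],[[-45,484,64],[0,0,-0.267]]]' --jaw 47

```text
time: 21.4
tcp_pos: [526.8, -246.5, 61.8]
eef_rot: [0.991, 0.134, -0.0, -0.0]
contact_force: [1.0, 0.1, 0.5]
opening: 40.1
```

```bash
python3 -c "
from h import *
stt()
goto(527.4,-247.5,3,105.3)
f=eyes.grab_frame('scene');parts(f)
"
```

```text
t 21.4 tcp [ 526.8 -246.5   61.8] jaw ang -74.6 F [1.  0.1 0.5] op 40.1 q [-0.57  0.62  1.57  0.    0.95  0.73]
to (527.4, -247.5, 3, 105.3) d [ 0.3  1.2 58.8] rv [-0.001  0.     0.002] |d| 59
c 356.1 -366.9  L 109.0 W 22.9 ang -90.0 ztop 43.3 px [214. 317.] n 289
c 527.6 -250.5  L 82.1 W 32.0 ang 14.1 ztop 13.8 px [310. 308.] n 253
c 408.3 -354.5  L 87.9 W 28.1 ang -7.8 ztop 24.5 px [241. 323.] n 410
c 544.6 -346.7  L 79.6 W 28.6 ang 20.2 ztop 24.7 px [298. 343.] n 442
```

Call:
play_rows --deltas '[[[0.3,0.7,30],[0,0,0]],[[0.3,0.7,50],[0,0,0]],[[0.3,0.7,59],[0,0,0]],[[0.3,0.7,59],[0,0,0]],[[0.3,0.7,59],[0,0,0]]]'

```text
time: 21.95
tcp_pos: [527.7, -248.5, 3.6]
eef_rot: [0.991, 0.133, 0.0, 0.0]
contact_force: [0.0, -0.2, 0.4]
opening: 39.9
```

Call:
play_rows --deltas '[[[0,0,0],[0,0,0]],[[0,0,0],[0,0,0]],[[0,0,0],[0,0,0]],[[0,0,0],[0,0,0]],[[0,0,0],[0,0,0]],[[0,0,0],[0,0,0]],[[0,0,-30],[0,0,0]],[[0,0,-80],[0,0,0]],[[0,0,-120],[0,0,0]],[[0,0,-120],[0,0,0]],[[0,0,-120],[0,0,0]]]' --jaw 0

```text
time: 23.05
tcp_pos: [527.4, -248.8, 123.9]
eef_rot: [0.991, 0.133, 0.001, 0.001]
contact_force: [0.3, -0.6, -1.8]
opening: 13.1
```

```bash
python3 -c "
from h import *
stt()
goto(572,203,122,90)
f=eyes.grab_frame('scene');parts(f)
"
```

```text
t 23.1 tcp [ 527.4 -248.8  123.9] jaw ang -74.7 F [ 0.3 -0.6 -1.8] op 13.1 q [-0.57  0.55  1.51  0.    1.08  0.73]
to (572, 203, 122, 90) d [ 162.1 -424.1    1.4] rv [ 0.002 -0.002  0.267] |d| 454
c 552.2 -246.2  L 31.8 W 29.0 ang -66.4 ztop 133.2 px [320. 282.] n 129
c 355.7 -366.8  L 109.0 W 22.1 ang -90.0 ztop 43.2 px [214. 317.] n 287
c 408.4 -354.5  L 87.9 W 28.1 ang -7.8 ztop 24.6 px [241. 323.] n 412
c 544.6 -346.7  L 79.5 W 28.7 ang 20.3 ztop 24.9 px [298. 343.] n 445
```

Call:
play_rows --deltas '[[[30,-80,0],[0,0,0.05]],[[65,-170,0],[0,0,0.11]],[[100,-260,0],[0,0,0.17]],[[135,-350,0],[0,0,0.22]],[[162,-425,0],[0,0,0.267]],[[162,-425,0],[0,0,0.267]],[[162,-425,0],[0,0,0.267]],[[162,-425,0],[0,0,0.267]],[[162,-425,0],[0,0,0.267]],[[162,-425,0],[0,0,0.267]],[[162,-425,0],[0,0,0.267]],[[162,-425,0],[0,0,0.267]],[[162,-425,0],[0,0,0.267]],[[162,-425,0],[0,0,0.267]]]'

```text
time: 24.5
tcp_pos: [571.4, 202.5, 122.7]
eef_rot: [1.0, -0.001, -0.0, 0.0]
contact_force: [-0.4, 0.1, -0.2]
opening: 12.9
```

```bash
python3 -c "
from h import *
stt()
goto(572,203,42,90)
f=eyes.grab_frame('scene');cv2.imwrite('pics/s10.png',cv2.resize(f['color'][80:220,300:440],None,fx=4,fy=4,interpolation=cv2.INTER_CUBIC))
"
```

```text
t 24.5 tcp [571.4 202.5 122.7] jaw ang -90.1 F [-0.4  0.1 -0.2] op 12.9 q [ 0.21  0.59  1.44 -0.    1.12  1.79]
to (572, 203, 42, 90) d [ 0.6 -0.5 80.7] rv [ 0.     0.    -0.002] |d| 81
```

View pics/s10.png

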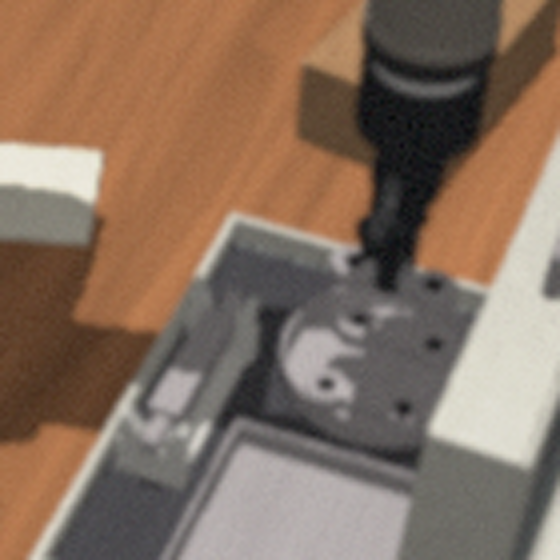

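Call:
play_rows --deltas '[[[0,0,35],[0,0,0]],[[0,0,60],[0,0,0]],[[0,0,71],[0,0,0]],[[0,0,71],[0,0,0]],[[0,0,71],[0,0,0]]]'

```text
time: 25.05
tcp_pos: [572.1, 203.9, 52.8]
eef_rot: [1.0, -0.0, 0.001, -0.0]
contact_force: [0.3, 0.1, -0.3]
opening: 12.8
```

Call:
play_rows --deltas '[[[0,0,0],[0,0,0]],[[0,0,0],[0,0,0]],[[0,0,0],[0,0,0]],[[0,0,-40],[0,0,0]],[[0,0,-75],[0,0,0]],[[0,0,-75],[0,0,0]],[[0,0,-75],[0,0,0]]]' --jaw 32

```text
time: 25.75
tcp_pos: [571.7, 204.2, 127.9]
eef_rot: [1.0, -0.0, 0.001, -0.0]
contact_force: [-0.8, -0.3, 0.6]
opening: 26.9
```

```bash
python3 -c "
from h import *
stt()
goto(543.5,-341,70,109.5)
f=eyes.grab_frame('scene');cv2.imwrite('pics/s11.png',cv2.resize(f['color'][80:220,300:440],None,fx=4,fy=4,interpolation=cv2.INTER_CUBIC));parts(f)
"
```

```text
t 25.8 tcp [571.7 204.2 127.9] jaw ang -90.0 F [-0.8 -0.3  0.6] op 26.9 q [0.22 0.58 1.43 0.   1.13 1.79]
to (543.5, -341, 70, 109.5) d [-28.3 545.2  57.5] rv [-0.    -0.002 -0.34 ] |d| 549
c 355.7 -366.1  L 110.3 W 22.1 ang -90.0 ztop 43.1 px [214. 317.] n 287
c 408.3 -354.6  L 87.7 W 27.4 ang -7.1 ztop 24.5 px [241. 323.] n 411
c 544.6 -347.0  L 79.9 W 28.2 ang 19.3 ztop 24.6 px [298. 343.] n 438
```

View pics/s11.png

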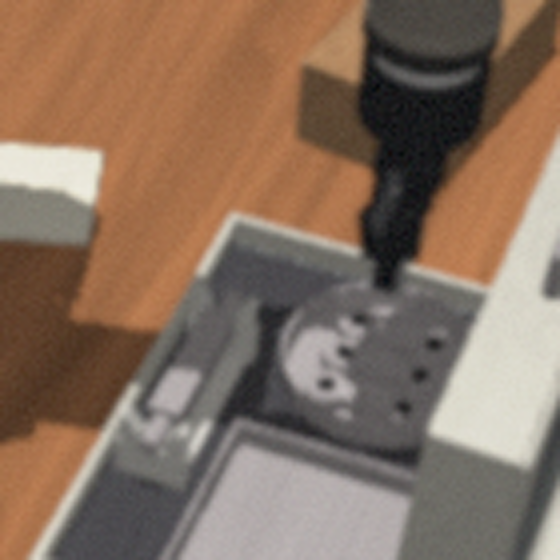

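Call:
play_rows --deltas '[[[-4,85,0],[0,0,-0.06]],[[-9,185,0],[0,0,-0.13]],[[-15,300,0],[0,0,-0.2]],[[-20,400,0],[0,0,-0.27]],[[-28,547,20],[0,0,-0.34]],[[-28,547,57],[0,0,-0.34]],[[-28,547,57],[0,0,-0.34]],[[-28,547,57],[0,0,-0.34]],[[-28,547,57],[0,0,-0.34]],[[-28,547,57],[0,0,-0.34]],[[-28,547,57],[0,0,-0.34]],[[-28,547,57],[0,0,-0.34]],[[-28,547,57],[0,0,-0.34]],[[-28,547,57],[0,0,-0.34]],[[-28,547,57],[0,0,-0.34]]]' --jaw 60

```text
time: 27.3
tcp_pos: [543.5, -341.2, 69.7]
eef_rot: [0.985, 0.17, -0.0, -0.0]
contact_force: [0.2, -0.2, 0.2]
opening: 51.3
```

```bash
python3 -c "
from h import *
stt()
goto(543.5,-342.5,6,109.3)
f=eyes.grab_frame('scene');parts(f)
cv2.imwrite('pics/s12.png',cv2.resize(f['color'][220:420,180:380],None,fx=3,fy=3,interpolation=cv2.INTER_CUBIC))
"
```

```text
t 27.3 tcp [ 543.5 -341.2   69.7] jaw ang -70.4 F [ 0.2 -0.2  0.2] op 51.3 q [-0.68  0.71  1.37  0.    1.06  0.55]
to (543.5, -342.5, 6, 109.3) d [-0.4  1.3 63.7] rv [-0.001  0.     0.005] |d| 64
c 556.6 -359.9  L 115.8 W 88.3 ang 50.9 ztop 424.4 px [290. 244.] n 2517
c 355.5 -366.0  L 110.4 W 22.2 ang -90.0 ztop 42.7 px [214. 317.] n 287
c 408.4 -354.6  L 87.9 W 28.1 ang -7.8 ztop 24.6 px [241. 323.] n 411
c 544.5 -346.5  L 80.2 W 27.1 ang 18.8 ztop 24.1 px [300. 344.] n 270
```

View pics/s12.png

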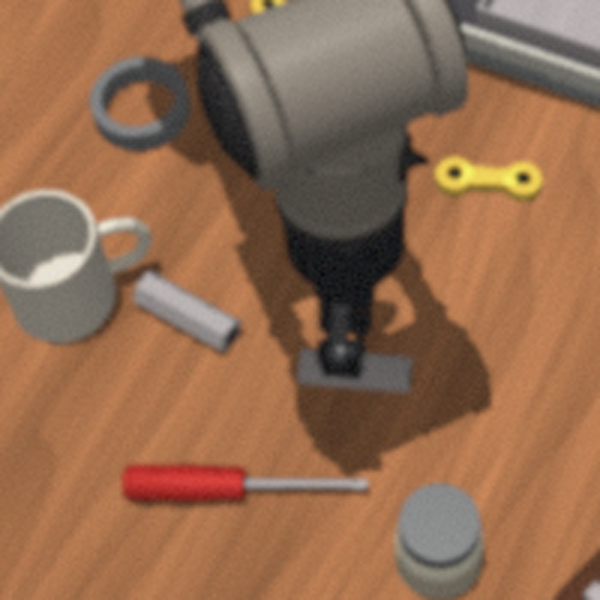

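Call:
play_rows --deltas '[[[-0.4,0.9,30],[0,0,0.005]],[[-0.4,0.9,55],[0,0,0.005]],[[-0.4,0.9,67],[0,0,0.005]],[[-0.4,0.9,67],[0,0,0.005]],[[-0.4,0.9,67],[0,0,0.005]]]'

```text
time: 27.85
tcp_pos: [543.8, -343.8, 3.7]
eef_rot: [0.986, 0.167, 0.0, 0.0]
contact_force: [-0.3, -0.3, 0.6]
opening: 51.7
```

Call:
play_rows --deltas '[[[0,0,0],[0,0,0]],[[0,0,0],[0,0,0]],[[0,0,0],[0,0,0]],[[0,0,0],[0,0,0]],[[0,0,0],[0,0,0]],[[0,0,0],[0,0,0]],[[0,0,-25],[0,0,0]],[[0,0,-65],[0,0,0]],[[0,0,-110],[0,0,0]],[[0,0,-130],[0,0,0]],[[0,0,-130],[0,0,0]],[[0,0,-130],[0,0,0]]]' --jaw 0

```text
time: 29.05
tcp_pos: [542.8, -343.7, 132.6]
eef_rot: [0.986, 0.167, 0.0, -0.0]
contact_force: [0.3, 1.0, -1.9]
opening: 24.2
```

```bash
python3 -c "
from h import *
stt()
goto(572,12,132,90)
f=eyes.grab_frame('scene');parts(f)
"
```

```text
t 29.1 tcp [ 542.8 -343.7  132.6] jaw ang -70.8 F [ 0.3  1.  -1.9] op 24.2 q [-0.68  0.64  1.31  0.    1.19  0.55]
to (572, 12, 132, 90) d [ 144.4 -326.4    0.6] rv [-0.    -0.     0.335] |d| 357
c 565.5 -397.5  L 61.7 W 61.3 ang 0.0 ztop 476.8 px [281. 232.] n 901
c 356.0 -366.7  L 109.0 W 22.9 ang -90.0 ztop 42.9 px [214. 317.] n 293
c 408.5 -354.9  L 88.4 W 28.9 ang -7.8 ztop 24.5 px [241. 323.] n 413
c 568.6 -342.1  L 27.6 W 25.9 ang 18.8 ztop 152.9 px [308. 317.] n 164
```

Call:
play_rows --deltas '[[[35,-80,0],[0,0,0.08]],[[75,-165,0],[0,0,0.17]],[[110,-250,0],[0,0,0.25]],[[145,-328,0],[0,0,0.335]],[[145,-328,0],[0,0,0.335]],[[145,-328,0],[0,0,0.335]],[[145,-328,0],[0,0,0.335]],[[145,-328,0],[0,0,0.335]],[[145,-328,0],[0,0,0.335]],[[145,-328,0],[0,0,0.335]],[[145,-328,0],[0,0,0.335]],[[145,-328,0],[0,0,0.335]]]'

```text
time: 30.3
tcp_pos: [572.2, 11.9, 132.5]
eef_rot: [1.0, -0.001, -0.0, 0.0]
contact_force: [-0.1, -0.5, -1.2]
opening: 24.0
```

```bash
python3 -c "
from h import *
stt()
goto(572,13,41,90)
f=eyes.grab_frame('scene');cv2.imwrite('pics/s13.png',cv2.resize(f['color'][80:240,300:460],None,fx=4,fy=4,interpolation=cv2.INTER_CUBIC)[:600])
"
```

```text
t 30.3 tcp [572.2  11.9 132.5] jaw ang -90.1 F [-0.1 -0.5 -1.2] op 24.0 q [-0.11  0.52  1.53 -0.    1.09  1.46]
to (572, 13, 41, 90) d [-0.2 -1.1 91.5] rv [ 0.     0.    -0.003] |d| 92
```

View pics/s13.png

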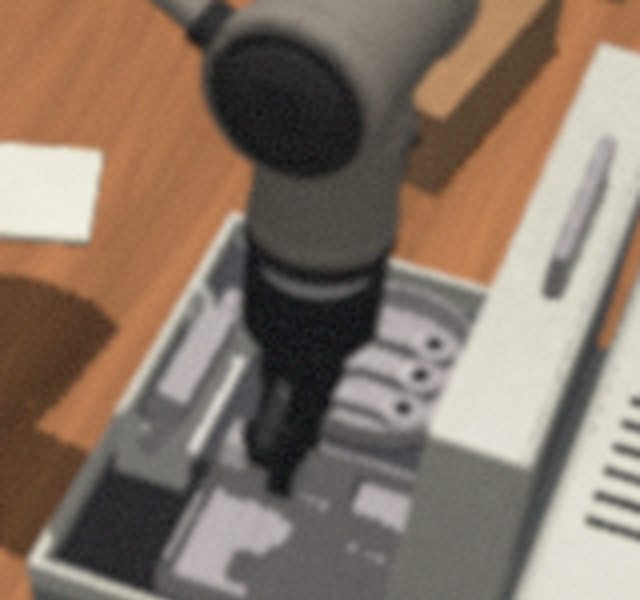

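Call:
play_rows --deltas '[[[0,0,35],[0,0,0]],[[0,0,70],[0,0,0]],[[0,0,87],[0,0,0]],[[0,0,91],[0,0,0]],[[0,0,91],[0,0,0]],[[0,0,91],[0,0,0]]]'

```text
time: 30.95
tcp_pos: [573.2, 13.1, 43.0]
eef_rot: [1.0, -0.0, 0.001, 0.0]
contact_force: [-0.4, 0.5, -1.1]
opening: 24.2
```

Call:
play_rows --deltas '[[[0,0,0],[0,0,0]],[[0,0,0],[0,0,0]],[[0,0,0],[0,0,0]],[[0,0,-40],[0,0,0]],[[0,0,-90],[0,0,0]],[[0,0,-90],[0,0,0]],[[0,0,-90],[0,0,0]]]' --jaw 45

```text
time: 31.65
tcp_pos: [573.1, 13.5, 133.4]
eef_rot: [1.0, -0.0, 0.002, 0.0]
contact_force: [-0.7, -0.4, -0.3]
opening: 38.4
```

```bash
python3 -c "
from h import *
stt()
goto(414,-351,100,83)
f=eyes.grab_frame('scene');cv2.imwrite('pics/s14.png',cv2.resize(f['color'][80:240,300:460],None,fx=4,fy=4,interpolation=cv2.INTER_CUBIC)[:600]);parts(f)
"
```

```text
t 31.6 tcp [573.1  13.5 133.4] jaw ang -90.0 F [-0.7 -0.4 -0.3] op 38.4 q [-0.11  0.52  1.53  0.    1.09  1.46]
to (414, -351, 100, 83) d [-159.2  364.5   33. ] rv [ 0.    -0.004  0.122] |d| 399
c 356.3 -367.0  L 108.9 W 22.9 ang -90.0 ztop 43.6 px [214. 317.] n 291
c 409.0 -354.6  L 86.7 W 28.1 ang -7.8 ztop 24.7 px [241. 323.] n 410
```

View pics/s14.png

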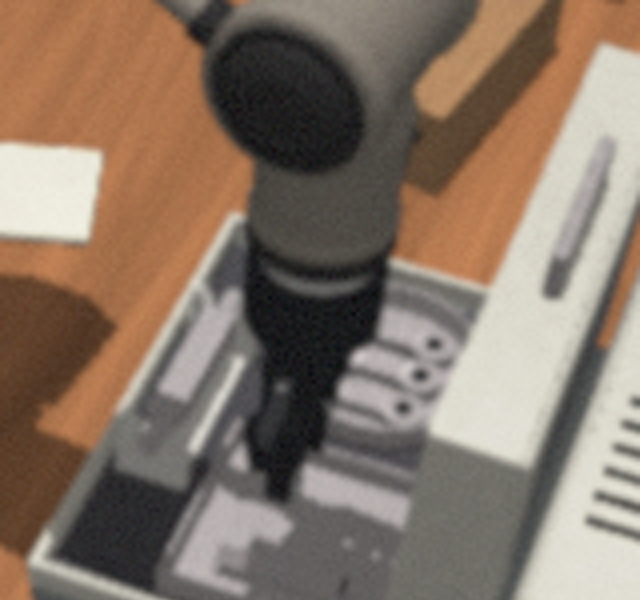

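Call:
play_rows --deltas '[[[-35,82,0],[0,0,0.03]],[[-75,175,0],[0,0,0.06]],[[-115,270,0],[0,0,0.09]],[[-154,365,0],[0,0,0.122]],[[-154,365,0],[0,0,0.122]],[[-154,365,20],[0,0,0.122]],[[-154,365,20],[0,0,0.122]],[[-154,365,20],[0,0,0.122]],[[-154,365,20],[0,0,0.122]],[[-154,365,20],[0,0,0.122]],[[-154,365,20],[0,0,0.122]]]' --jaw 60

```text
time: 32.8
tcp_pos: [418.2, -350.0, 110.9]
eef_rot: [0.998, -0.061, -0.001, -0.001]
contact_force: [0.7, 0.8, 0.6]
opening: 51.1
```

```bash
python3 -c "
from h import *
stt()
goto(419,-351.7,4,83)
f=eyes.grab_frame('scene');parts(f)
cv2.imwrite('pics/s15.png',cv2.resize(f['color'][220:420,150:350],None,fx=3,fy=3,interpolation=cv2.INTER_CUBIC))
f=eyes.grab_frame('top')
cv2.imwrite('pics/t15.png',cv2.resize(f['color'][200:350,380:530],None,fx=4,fy=4,interpolation=cv2.INTER_CUBIC))
"
```

```text
t 32.8 tcp [ 418.2 -350.   110.9] jaw ang -97.0 F [0.7 0.8 0.6] op 51.1 q [-0.84  0.5   1.63  0.    1.01  0.85]
to (419, -351.7, 4, 83) d [  1.1   1.7 106.9] rv [-0.002  0.001  0.001] |d| 107
c 353.5 -387.8  L 63.5 W 22.2 ang 90.0 ztop 38.0 px [210. 322.] n 207
c 408.8 -354.6  L 86.7 W 26.6 ang -6.1 ztop 25.0 px [241. 324.] n 341
```

View pics/s15.png

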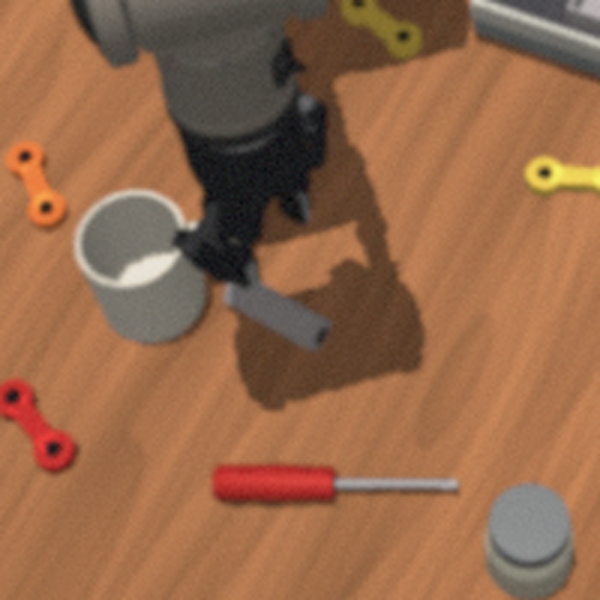

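View pics/t15.png

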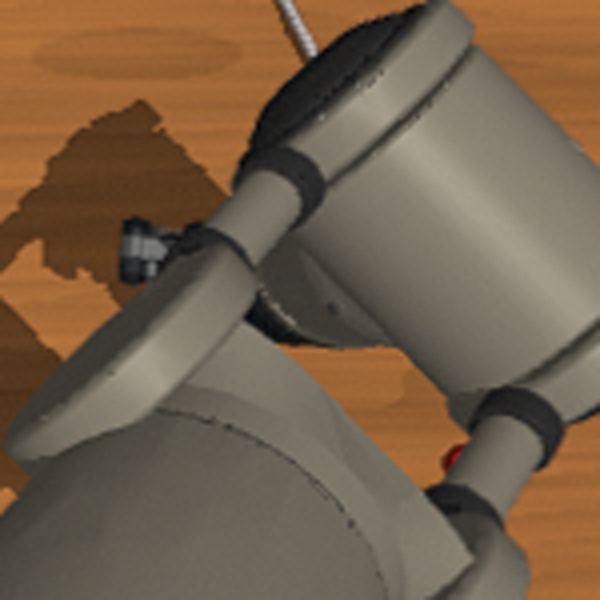

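Call:
play_rows --deltas '[[[1.1,1.3,30],[0,0,0]],[[1.1,1.3,60],[0,0,0]],[[1.1,1.3,85],[0,0,0]],[[1.1,1.3,85],[0,0,0]]]'

```text
time: 33.3
tcp_pos: [418.3, -350.0, 24.0]
eef_rot: [0.998, -0.06, -0.002, -0.002]
contact_force: [0.5, 0.3, -0.2]
opening: 51.4
```

Call:
play_rows --deltas '[[[0,0,10],[0,0,0]],[[0,0,20],[0,0,0]],[[0,0,22],[0,0,0]],[[0,0,22],[0,0,0]]]'

```text
time: 33.7
tcp_pos: [419.3, -352.9, 4.9]
eef_rot: [0.998, -0.061, 0.0, 0.0]
contact_force: [0.3, -0.4, 0.6]
opening: 51.2
```

```bash
python3 -c "
from h import *
stt()
f=eyes.grab_frame('scene')
cv2.imwrite('pics/s16.png',cv2.resize(f['color'][220:420,150:350],None,fx=3,fy=3,interpolation=cv2.INTER_CUBIC))
"
```

```text
t 33.7 tcp [ 419.3 -352.9    4.9] jaw ang -97.0 F [ 0.3 -0.4  0.6] op 51.2 q [-0.84  0.66  1.71  0.    0.77  0.85]
```

View pics/s16.png

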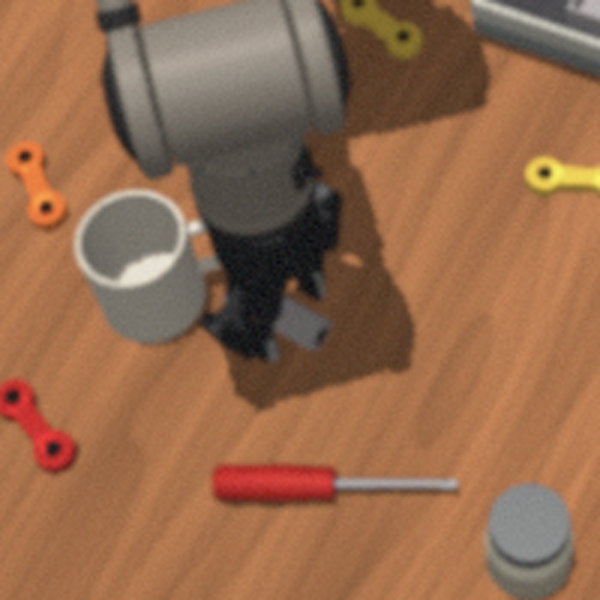

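Straddling the hex, mug untouched. Close and lift.

Call:
play_rows --deltas '[[[0,0,1.5],[0,0,0]],[[0,0,1.5],[0,0,0]],[[0,0,1.5],[0,0,0]],[[0,0,1.5],[0,0,0]],[[0,0,1.5],[0,0,0]],[[0,0,1.5],[0,0,0]],[[0,0,-25],[0,0,0]],[[0,0,-65],[0,0,0]],[[0,0,-110],[0,0,0]],[[0,0,-130],[0,0,0]],[[0,0,-130],[0,0,0]],[[0,0,-130],[0,0,0]]]' --jaw 0

```text
time: 34.95
tcp_pos: [418.8, -352.5, 134.1]
eef_rot: [0.998, -0.061, -0.0, -0.0]
contact_force: [-0.4, 0.2, -2.9]
opening: 23.9
```

```bash
python3 -c "
from h import *
stt()
goto(579,66,133,90)
f=eyes.grab_frame('scene')
cv2.imwrite('pics/s17.png',cv2.resize(f['color'][180:380,150:350],None,fx=3,fy=3,interpolation=cv2.INTER_CUBIC))
"
```

```text
t 35.0 tcp [ 418.8 -352.5  134.1] jaw ang -97.0 F [-0.4  0.2 -2.9] op 23.9 q [-0.84  0.48  1.6   0.    1.07  0.85]
to (579, 66, 133, 90) d [ 108.  -434.9    1.3] rv [-0.001  0.001 -0.122] |d| 448
```

View pics/s17.png

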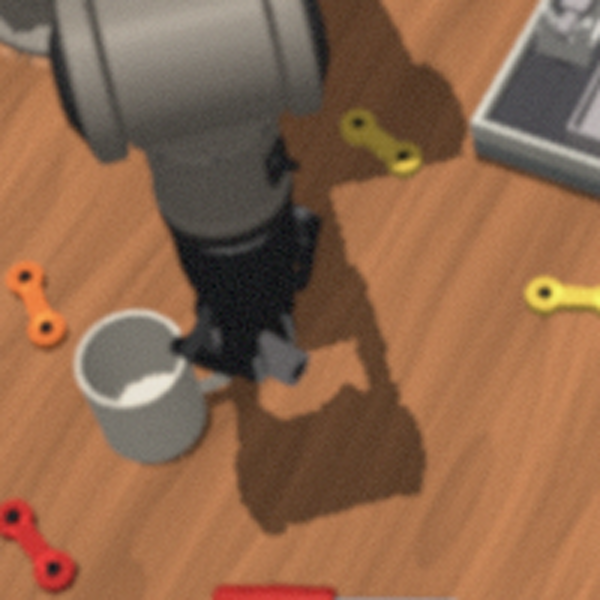

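Call:
play_rows --deltas '[[[22,-90,0],[0,0,-0.03]],[[45,-180,0],[0,0,-0.06]],[[65,-270,0],[0,0,-0.09]],[[88,-355,0],[0,0,-0.122]],[[108,-437,0],[0,0,-0.122]],[[108,-437,0],[0,0,-0.122]],[[108,-437,0],[0,0,-0.122]],[[108,-437,0],[0,0,-0.122]],[[108,-437,0],[0,0,-0.122]],[[108,-437,0],[0,0,-0.122]],[[108,-437,0],[0,0,-0.122]],[[108,-437,0],[0,0,-0.122]],[[108,-437,0],[0,0,-0.122]]]'

```text
time: 36.3
tcp_pos: [579.0, 66.3, 134.1]
eef_rot: [1.0, -0.001, -0.001, 0.0]
contact_force: [-0.9, -0.7, -1.7]
opening: 24.2
```

```bash
python3 -c "
from h import *
stt()
goto(579,68,41,90)
f=eyes.grab_frame('scene');cv2.imwrite('pics/s18.png',cv2.resize(f['color'][80:240,300:460],None,fx=4,fy=4,interpolation=cv2.INTER_CUBIC)[:600])
"
```

```text
t 36.3 tcp [579.   66.3 134.1] jaw ang -90.1 F [-0.9 -0.7 -1.7] op 24.2 q [-0.02  0.54  1.49 -0.    1.11  1.56]
to (579, 68, 41, 90) d [ 0.1 -1.7 93.1] rv [ 0.     0.002 -0.002] |d| 93
```

View pics/s18.png

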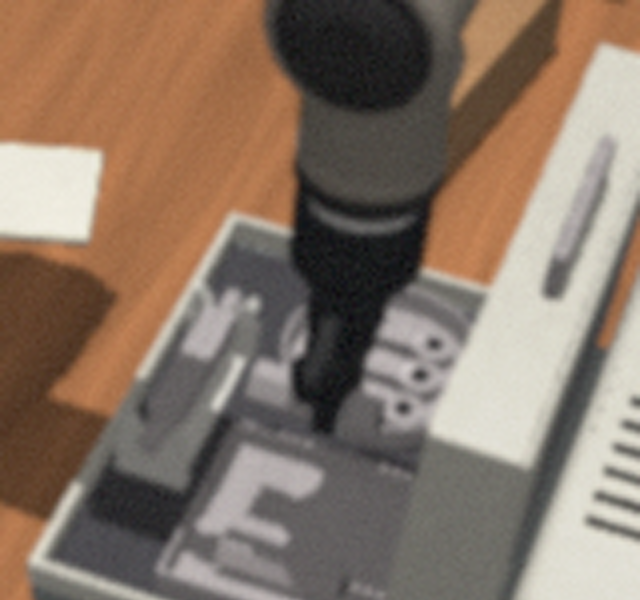

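Call:
play_rows --deltas '[[[0,-1,35],[0,0,0]],[[0,-1,70],[0,0,0]],[[0,-1,87],[0,0,0]],[[0,-1,92],[0,0,0]],[[0,-1,92],[0,0,0]],[[0,-1,92],[0,0,0]]]'

```text
time: 36.95
tcp_pos: [580.5, 68.2, 44.1]
eef_rot: [1.0, -0.0, 0.001, -0.0]
contact_force: [0.6, -0.2, -2.1]
opening: 24.2
```

Call:
play_rows --deltas '[[[0,0,0],[0,0,0]],[[0,0,0],[0,0,0]],[[0,0,0],[0,0,0]],[[0,0,-40],[0,0,0]],[[0,0,-90],[0,0,0]],[[0,0,-90],[0,0,0]],[[-150,100,-150],[0,0,0]],[[-150,100,-150],[0,0,0]],[[-150,100,-150],[0,0,0]],[[-150,100,-150],[0,0,0]],[[-150,250,-150],[0,0,0]],[[-150,250,-150],[0,0,0]],[[-150,250,-150],[0,0,0]],[[-150,250,-150],[0,0,0]],[[-150,250,-150],[0,0,0]]]' --jaw 45

```text
time: 38.45
tcp_pos: [429.2, -182.1, 192.6]
eef_rot: [1.0, -0.002, -0.0, -0.0]
contact_force: [0.7, 0.2, -0.0]
opening: 38.3
```

```bash
python3 -c "
from h import *
stt()
for n in ('scene','top'):
  f=eyes.grab_frame(n);np.savez(n+'3.npz',**f);cv2.imwrite('pics/%s19.png'%n,f['color'])
  c=f['color'][80:240,300:460] if n=='scene' else f['color'][80:290,60:310]
  cv2.imwrite('pics/%s19c.png'%n,cv2.resize(c,None,fx=3.2,fy=2.8,interpolation=cv2.INTER_CUBIC))
"
```

```text
t 38.5 tcp [ 429.2 -182.1  192.6] jaw ang -90.2 F [ 0.7  0.2 -0. ] op 38.3 q [-0.57  0.27  1.74  0.    1.13  1.01]
```

View pics/scene19.png

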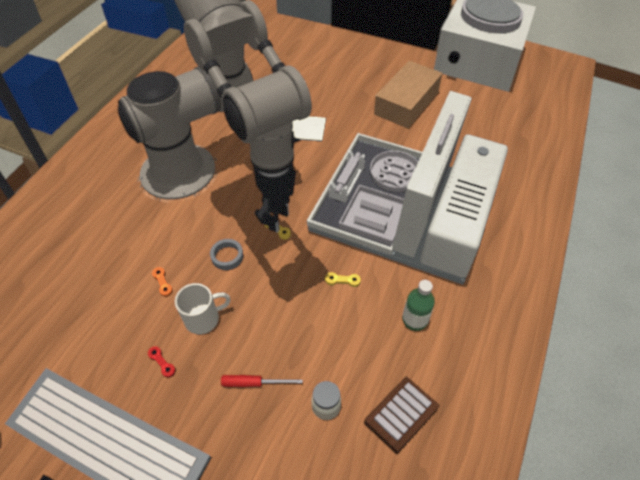

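View pics/top19c.png

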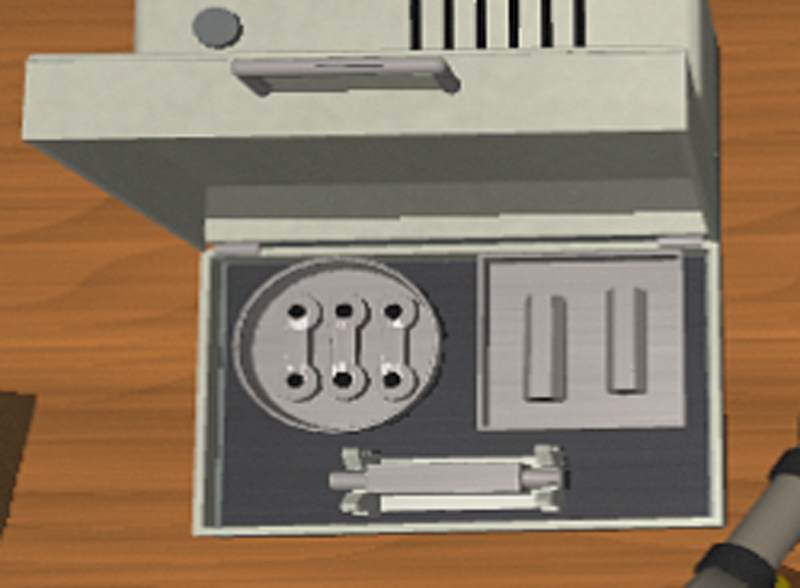

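View pics/top19.png

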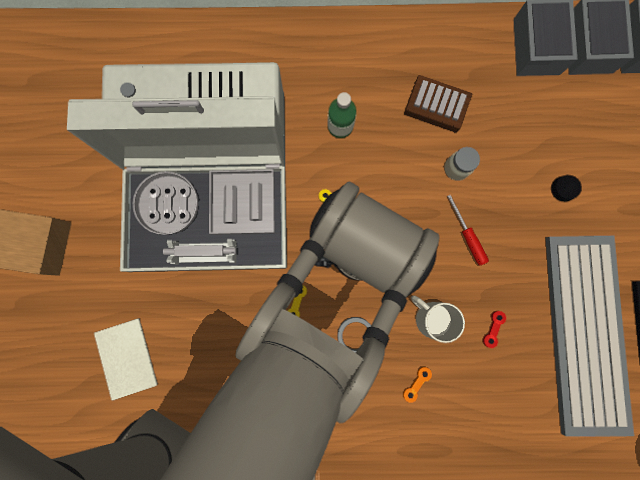

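```bash
python3 - <<'E'
from h import *
for n in ('scene3.npz','top3.npz'):
    f=dict(np.load(n)); w=world(f)
    m=(w[...,2]>285)&(w[...,2]<312)&(w[...,0]>640)&(w[...,0]<720)&(w[...,1]>50)&(w[...,1]<200)
    q=w[m]; print(n,len(q),q.min(0),q.max(0),np.median(q,0))
    m=(w[...,2]>262)&(w[...,2]<276)&(w[...,0]>630)&(w[...,0]<730)&(w[...,1]>-70)&(w[...,1]<310)
    q=w[m]; print(' hoodtop',len(q),np.percentile(q,[2,98],axis=0))
    for x in range(700,800,15):
        m=(abs(w[...,0]-x)<7)&(abs(w[...,1]-150)<60); q=w[m]
        if len(q): print('  x',x,np.percentile(q[:,2],[10,50,90]).round())
goto(690,123,330,90)
E
```

```text
scene3.npz 172 [679.99740334  69.24001572 285.04195437] [691.73068214 179.61422246 305.24388915] [686.28032631 111.20612437 300.52155795]
 hoodtop 2555 [[655.7371571  -49.24856565 265.05747623]
 [708.9667426  292.36232462 272.432367  ]]
  x 700 [ 30. 267. 270.]
  x 715 [154. 203. 267.]
  x 730 [158. 160. 163.]
  x 745 [158. 160. 162.]
  x 760 [158. 161. 163.]
  x 775 [158. 161. 163.]
  x 790 [158. 160. 163.]
top3.npz 452 [681.93542137  69.96780828 285.68550331] [694.29705888 178.51742879 303.50282922] [686.43890955 122.74072286 299.89737747]
 hoodtop 5973 [[657.13789273 -43.29895986 265.17030664]
 [710.72566903 293.7866754  271.40572621]]
  x 700 [ 55. 101. 267.]
  x 715 [266. 267. 269.]
  x 760 [158. 160. 162.]
  x 775 [158. 160. 162.]
  x 790 [158. 160. 162.]
to (690, 123, 330, 90) d [ 260.6 -303.3 -137.2] rv [-0.001  0.     0.   ] |d| 423
```

Call:
play_rows --deltas '[[[0,0,-50],[0,0,0]],[[0,0,-100],[0,0,0]],[[0,0,-157],[0,0,0]],[[70,-80,-157],[0,0,0]],[[140,-160,-157],[0,0,0]],[[210,-240,-157],[0,0,0]],[[284,-305,-157],[0,0,0]],[[284,-305,-157],[0,0,0]],[[284,-305,-157],[0,0,0]],[[284,-305,-157],[0,0,0]],[[284,-305,-157],[0,0,0]],[[284,-305,-157],[0,0,0]],[[284,-305,-157],[0,0,0]],[[284,-305,-157],[0,0,0]],[[284,-305,-157],[0,0,0]]]' --jaw 0 --grip_force 40

```text
time: 40.05
tcp_pos: [712.8, 123.6, 350.7]
eef_rot: [1.0, -0.0, 0.0, 0.0]
contact_force: [0.1, -0.1, 0.6]
opening: 0.4
```

```bash
python3 -c "
from h import *
stt();goto(713,123,292,90)
f=eyes.grab_frame('scene');cv2.imwrite('pics/s20.png',cv2.resize(f['color'][20:240,300:520],None,fx=2.7,fy=2.7,interpolation=cv2.INTER_CUBIC))
"
```

```text
t 40.0 tcp [712.8 123.6 350.7] jaw ang -90.0 F [ 0.1 -0.1  0.6] op 0.4 q [ 0.07  0.74  0.52 -0.    1.87  1.64]
to (713, 123, 292, 90) d [ 0.1  0.6 58.7] rv [ 0.    -0.001 -0.   ] |d| 59
```

View pics/s20.png

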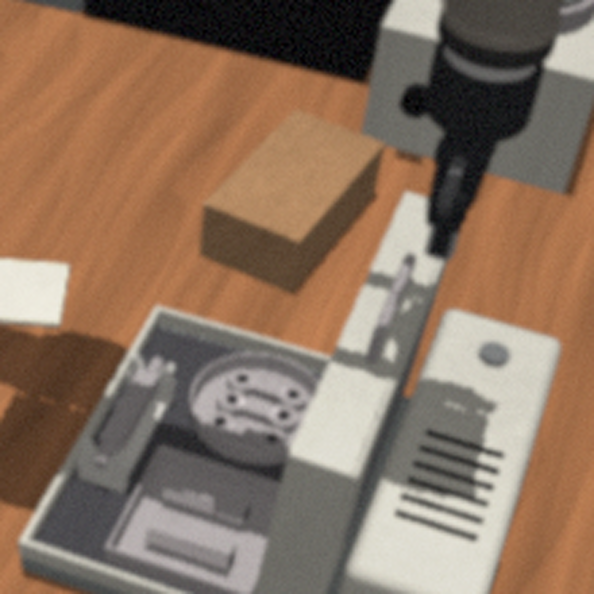

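Call:
play_rows --deltas '[[[0,0,30],[0,0,0]],[[0,0,60],[0,0,0]],[[0,0,60],[0,0,0]],[[0,0,60],[0,0,0]],[[-12,0,60],[0,0,0]],[[-25,0,60],[0,0,0]],[[-42,0,58],[0,0,0]],[[-60,0,58],[0,0,0]],[[-77,0,60],[0,0,0]],[[-94,0,63],[0,0,0]],[[-110,0,66],[0,0,0]],[[-126,0,71],[0,0,0]],[[-142,0,77],[0,0,0]],[[-157,0,83],[0,0,0]],[[-168,0,89],[0,0,0]],[[-179,0,95],[0,0,0]],[[-179,0,95],[0,0,0]],[[-179,0,95],[0,0,0]]]'

```text
time: 41.9
tcp_pos: [535.7, 123.7, 257.0]
eef_rot: [1.0, -0.0, 0.002, -0.0]
contact_force: [0.5, -0.2, -0.3]
opening: 0.0
```

```bash
python3 -c "
from h import *
stt()
f=eyes.grab_frame('scene');np.savez('scene4.npz',**f);cv2.imwrite('pics/s21.png',cv2.resize(f['color'][20:240,280:500],None,fx=2.7,fy=2.7,interpolation=cv2.INTER_CUBIC))
"
```

```text
t 41.9 tcp [535.7 123.7 257. ] jaw ang -90.0 F [ 0.5 -0.2 -0.3] op 0.0 q [0.09 0.37 1.41 0.   1.36 1.66]
```

View pics/s21.png

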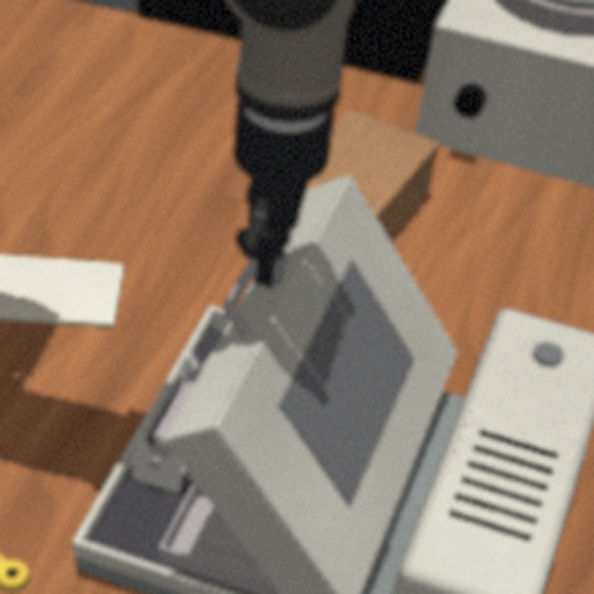

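Call:
play_rows --deltas '[[[0,0,-20],[0,0,0]],[[0,0,-42],[0,0,0]],[[0,0,-42],[0,0,0]],[[40,0,-42],[0,0,0]],[[40,0,-42],[0,0,0]],[[36,0,-20],[0,0,0]],[[32,0,5],[0,0,0]],[[14,0,16],[0,0,0]],[[-5,0,27],[0,0,0]],[[-21,0,41],[0,0,0]],[[-37,0,56],[0,0,0]],[[-51,0,73],[0,0,0]],[[-63,0,91],[0,0,0]],[[-73,0,111],[0,0,0]],[[-73,0,111],[0,0,0]]]'

```text
time: 43.45
tcp_pos: [459.0, 123.5, 141.7]
eef_rot: [1.0, -0.0, -0.003, 0.0]
contact_force: [-0.6, 0.3, 0.0]
opening: 0.0
```

```bash
python3 -c "
from h import *
stt()
f=eyes.grab_frame('scene');np.savez('scene4.npz',**f);cv2.imwrite('pics/s22.png',cv2.resize(f['color'][20:240,280:500],None,fx=2.7,fy=2.7,interpolation=cv2.INTER_CUBIC))
"
```

```text
t 43.5 tcp [459.  123.5 141.7] jaw ang -90.0 F [-0.6  0.3  0. ] op 0.0 q [0.1  0.35 1.78 0.   1.01 1.67]
```

View pics/s22.png

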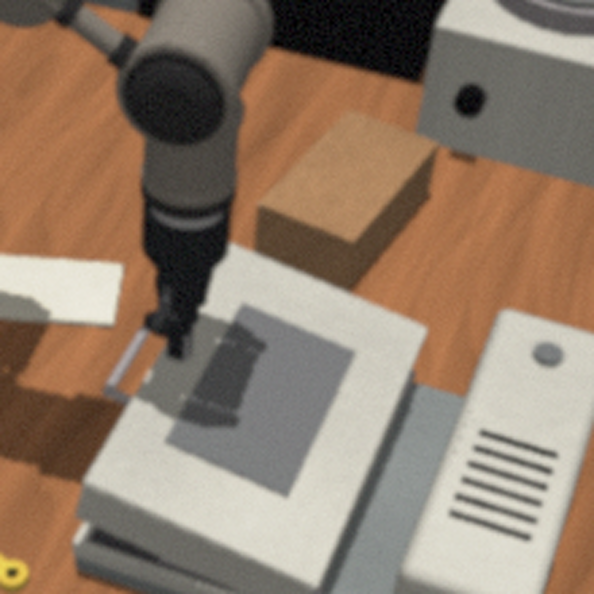

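Call:
play_rows --deltas '[[[-4,0,10],[0,0,0]],[[-8,0,20],[0,0,0]],[[-11,0,28],[0,0,0]],[[-13,0,34],[0,0,0]],[[-14,0,37],[0,0,0]],[[-14,0,38],[0,0,0]],[[-14,0,39],[0,0,0]],[[-14,0,39],[0,0,0]],[[-14,0,39],[0,0,0]]]'

```text
time: 44.4
tcp_pos: [447.5, 123.8, 105.0]
eef_rot: [1.0, -0.0, -0.0, -0.0]
contact_force: [-2.6, -0.4, 3.9]
opening: -0.3
```

```bash
python3 -c "
from h import *
stt()
f=eyes.grab_frame('scene');np.savez('scene4.npz',**f)
w=world(f)
m=(w[...,2]>95)&(w[...,2]<135)&(w[...,0]>440)&(w[...,0]<640)&(w[...,1]>-45)&(w[...,1]<60)
q=w[m]; A=np.c_[q[:,0]-649,q[:,1]-123,np.ones(len(q))]; c=np.linalg.lstsq(A,q[:,2],rcond=None)[0]; r=q[:,2]-A@c; k=abs(r)<4; c=np.linalg.lstsq(A[k],q[k,2],rcond=None)[0]; print('plane slope',c,k.sum())
"
```

```text
t 44.4 tcp [447.5 123.8 105. ] jaw ang -90.0 F [-2.6 -0.4  3.9] op -0.3 q [0.1  0.39 1.86 0.   0.9  1.68]
plane slope [-9.24568216e-04  1.94541512e-02  1.08407641e+02] 2686
```

Call:
play_rows --deltas '[[[0,0,1],[0,0,0]],[[0,0,2],[0,0,0]],[[0,0,2],[0,0,0]],[[0,0,2],[0,0,0]]]'

```text
time: 44.85
tcp_pos: [447.5, 123.7, 104.9]
eef_rot: [1.0, 0.0, 0.001, -0.0]
contact_force: [-9.0, -1.7, 24.2]
opening: 0.1
```

Hard stop reached: shut. Back off and check.

Call:
play_rows --deltas '[[[0,0,-10],[0,0,0]],[[0,0,-50],[0,0,0]],[[0,0,-100],[0,0,0]],[[0,50,-150],[0,0,0]],[[0,130,-150],[0,0,0]],[[0,220,-150],[0,0,0]],[[0,300,-150],[0,0,0]],[[0,300,-150],[0,0,0]],[[0,300,-150],[0,0,0]],[[0,300,-150],[0,0,0]],[[0,300,-150],[0,0,0]],[[0,300,-150],[0,0,0]]]'

```text
time: 46.05
tcp_pos: [447.5, -175.6, 252.6]
eef_rot: [1.0, -0.0, -0.0, -0.0]
contact_force: [-0.5, 0.3, 0.1]
opening: 0.0
```

```bash
python3 -c "
from h import *
stt()
for n in ('scene','top'):
  f=eyes.grab_frame(n)
  w=world(f)
  m=(w[...,2]>95)&(w[...,2]<135)&(w[...,0]>440)&(w[...,0]<640)&(w[...,1]>-40)&(w[...,1]<290)
  q=w[m]; A=np.c_[q[:,0]-649,q[:,1]-123,np.ones(len(q))]; c=np.linalg.lstsq(A,q[:,2],rcond=None)[0]; r=q[:,2]-A@c; k=abs(r)<4; c=np.linalg.lstsq(A[k],q[k,2],rcond=None)[0]; print('plane',c.round(4),k.sum())
  cv2.imwrite('pics/%s23.png'%n,f['color'])
"
```

```text
t 46.0 tcp [ 447.5 -175.6  252.6] jaw ang -90.0 F [-0.5  0.3  0.1] op 0.0 q [-0.53  0.24  1.6   0.    1.3   1.04]
plane [-3.200000e-03 -2.000000e-03  1.059083e+02] 7006
plane [-5.000000e-04  3.000000e-04  1.050409e+02] 15270
```

View pics/scene23.png

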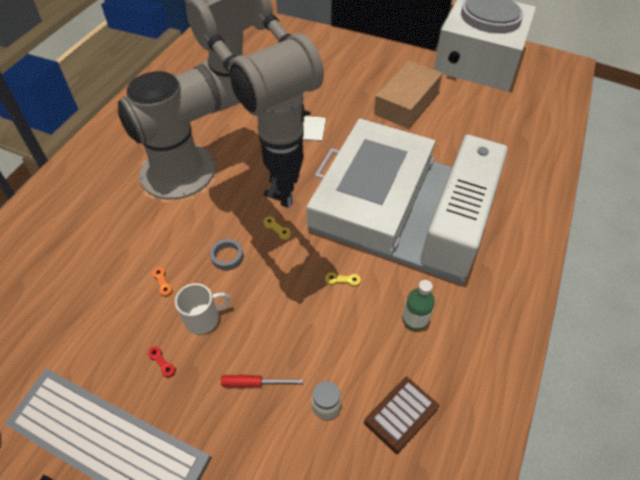

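View pics/top23.png

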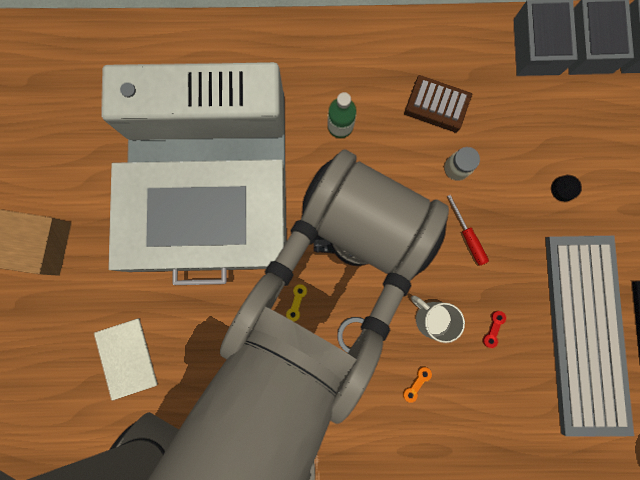

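Both views show the hood shut and flat (plane slope at most 0.003, top at 105 mm), nothing left on the bench but the look-alikes, bystanders standing, arm clear.

```bash
python3 -c "
from plant import job
print(job.hand_in())"
```

```text
the job is handed in; nothing more can be done
None
```

The gauge is loaded and the hood is shut. I handed the job in at about 46 s of the 210 s allowed; the hand-in gives no verdict.

**What I did:**
- I seated the arbor in both cradle slots.
- I put the three plated link plates in the round dish and the two hex spacers in the square tray. The yellow, orange and red look-alikes stayed on the bench.
- I then closed the hood, first by pushing its handle, then by pressing its top down to the stop.

**Last checks:**
- **Before closing:** the top view showed the three links lying apart in the dish, the two hexes apart in the tray, and no plated part left on the bench. The scene camera's depth readings put the arbor's top at about 78 mm, which matches a seated centre of about 67 mm.
- **After closing:** the hood's top lies flat at 105 mm (slope at most 0.003) in both cameras. The bottle, jar and mug are standing and the arm is clear, with no contact force.

No check failed. The arbor and the parts could not be seen again once the hood was shut.

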